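Glass cell held in the beam of a fold-out photometer

ROBOT

A 7-joint arm with a two-finger parallel gripper is mounted at the origin on a cart in front of the work surface, level with it; the furniture and walls round the work are solid. World frame = base frame: x ahead of the robot, y to its left, z up, the work surface at z = 0. Lengths are in m, angles in rad, forces in N, time in s.
With the tool pointing down it reaches from about 0.425 to 0.95 m from the base axis. Payload 16.7 kg.
Tool frame: the origin (TCP) lies at the very end of the fingers, on their centre line; the grasp point (between the pads) lies env.grip_point_offset behind it (env.grip_point_offset is the distance from the TCP to the grasp point, in m); z points along the fingers, y is the direction in which the jaws open and shut (so a half turn about z gives the same grasp; the last joint's range is limited). The gripper opens to 94 mm and grips with 3 to 60 N. Pads are 16 mm wide; open, the fingers measure 119 mm over their backs; the gripper's body (75 mm by 177 mm) begins 78 mm behind the grasp point.
Start: joints at [-1.315, 0.426, 0.074, 1.606, -0.034, 1.111, -0.067], TCP at [0.266, 0.62, 0.184] pointing down, gripper open.
Joint ranges: [-2.85, 2.85], [-0.5, 2.14], [-1.23, 1.37], [0.21, 2.46], [-1.02, 4.16], [0.16, 2.05], [-2.73, 2.73]. Speed limits (rad/s): [1.89, 1.89, 2.39, 2.39, 3.01, 3.01, 3.01].

INTERFACE

Orientations are given as a unit quaternion [w, x, y, z].
In Python, from workcell import env gives the robot as it stands. The module is installed in compiled form; this text tells all that it offers.
- The arm moves only by the tool apply_moves, never from a script. Its arguments are lists of equal length, an entry for each row: "offset": the shift along the tool's x, y, z in cm, a list of three; "rotation": the turn, a rotation vector about the tool's x, y, z in degrees, a list of three; "jaw": the closure in counts, from 0 (fully open) to 255 (shut). In form: {"offset": [[tx, ty, tz], ...], "rotation": [[wx, wy, wz], ...], "jaw": [jaw, ...]}. A call has 1 to 10 rows; each row shifts and turns the pose as measured when the row begins, along the tool's axes as they then stand; what a row does not reach is not made up. A row lasts 1/10 s, in which the tool goes at most 50 mm and 8.59 degrees, less where a joint would pass 70% of its speed; a pose out of reach is approached as far as the arm can. A call with a gripper value outside its range is refused whole. The fingers move at their own pace and stop on an object; "grip_force" is the grip in N (left out, the last holds). Time passes only in rows, so rows that do not move let the fingers close. It gives the time, the measured TCP pose, the force and the opening at its end, in the units of the state.
- env.read_state(): the state, without advancing time (a new reading comes with each control period).
- env.read_camera(name): name is "side" or "top"; returns the picture (400x640x3 uint8, red, green, blue); there is no depth.
- env.calibration(name): a dict with "intrinsics" (3x3 intrinsics, pixels), "origin" and "rotation" of the camera in the world. Camera axes: x right, y down, z forward; pixel columns grow to the right and rows downward; lengths in m; the calibration is good to about 2 mm. A picture is of the moment at which its call begins. calibration takes no time and is no camera call.
- env.hand_in(): hands the job in, once; it reports no verdict.
The state is a dict: "time": time; "q": joint angles; "qd": joint speeds; "joint_torque": joint torques, N m; "position": TCP position; "tcp_rot": TCP orientation; "contact_force": force on the tool from outside, world axes, zero at the start; "wrist_torque": the same for the moment, N m; "width": finger opening in m.
Only numpy, scipy, OpenCV 4.12 (cv2) and the standard library are available. Lean on these libraries where they do the work, as an engineer would, in place of code of your own. Each camera call takes 0.05 s, during which the arm holds its last target.

TASK

Swing the photometer's folded lamp arm out until it clicks fully home in its end detent, so that the lamp faces the detector. Then take the longest of the three glass cells out of its rack, gripping it by its two frosted broad sides only and never touching its clear end windows with the fingers, and hold it upright and still in the light path, midway between lamp and detector, with the clear windows square to the beam and the beam passing through the lower half of the windows. Finish while holding it there, with the cell touching nothing but the fingers, the lamp arm still home, and the other cells and everything else left in place.

Things in the scene. Friction and masses are not known exactly. Their poses are not given: they have to be found in the camera images.
- lamp_arm (a joint): Photometer's lamp arm (aluminium bar on an upright hinge, carrying the dark lamp barrel), rad: 0 folded, 1.571 home at its stop, growing anticlockwise from above; starts at 0 to 0.5. It turns freely (0.4 N at the knob) to about 1.2; there a sprung ball resists (up to 4 N) until 1.42, then drives it home and keeps it there. Let go short of 1.42 it is pushed back.
- lamp_knob (a point): Centre of the knob on the lamp: upright dark steel pin, 14 mm thick, from 95 to 120 mm above the worktop (centre 107), standing on the lamp barrel. Grip or push it from above. It moves with the arm on a circle of 85 mm radius about lamp_hinge; with the arm home it lies at x 0, y -0.074 m of light_path.
- lamp_hinge (a point): A point on the upright hinge axis of the lamp arm, 52 mm above the worktop, at (0.085, -0.080) in the x, y of light_path. Fixed on the photometer.
- light_path (a point): Middle of the light path, on the beam half-way between the seated lamp's lens and the detector's window, 78 mm above the worktop, over the engraved cross on the dark strip of the base. Fixed on the photometer: its y runs along the beam from lamp to detector, x level across the beam, z up. Lens and window lie 39 mm to the -y and +y side. The swinging lamp sweeps over this space.
- photometer: Fixed photometer; origin on the worktop under light_path, same axes. White base plate 22 mm high, from -55 to 135 mm in x, 115 mm either way in y; the detector is a white block from y 43 to 103 mm, 52 mm wide in x, 101 mm high. The lamp barrel is 34 mm thick, 65 mm long, its axis 78 mm above the worktop.
- long_cell_mid (a point): Centre (half-way up) of the long glass cell, an open-topped cuvette 12.5 mm (x) x 22.5 mm (y) x 45 mm high, about 24 g. Its broad sides facing +x and -x (22.5 mm wide, 12.5 mm apart) are frosted, to be gripped; its narrow ends facing +y and -y are the clear windows. z is up. It starts in any one of the rack's three pockets.
- long_cell: The same cell; origin at the centre of its underside, axes as for long_cell_mid. In the rack the underside is 7 mm above the worktop and the top 52 mm.
- long_cell_windows: The two clear end windows of the long cell; same origin and axes as the cell.
- cell_rack: White block, 52 (x) x 144 (y) x 20 mm high, fixed, with three pockets 14.5 x 24.5 mm, 13 mm deep, in a row along y at -42, 0 and 42 mm; origin at the centre of its underside. The cells stand in the pockets with their windows facing along the row (y).
- short_cell_a: A short glass cell, 12.5 x 12.5 x 45 mm, in another pocket; leave it there. Origin at the centre of its underside.
- short_cell_b: The other short glass cell, like short_cell_a; leave it there.
- vial_free: Bystander: glass vial with a black screw cap, 28 x 56 mm, on the worktop behind the rack. Origin at its underside.
- tweezers: Bystander: steel tweezers, 126 mm long, lying on the notebook at the right.
- beaker_50: Bystander: small empty glass beaker, 43 x 56 mm, behind the rack. Origin at its underside.
- petri_b2: Bystander: flat clear dish, 76 mm, left of the rack. Origin at its underside.
- pen: Bystander: blue pen, 145 mm long, lying on the notebook at the right.

How it is judged:
On the way, in this order (a step that is already met when the one before it is completed fails the run):
1. the lamp arm is home in its end detent and at rest, the long cell still in its rack (value of joint lamp_arm above 1.54 rad and velocity of joint lamp_arm below 0.05 rad/s and distance of long_cell from where it was at the start of the episode below 0.01 m), for 0.3 s.
2. the long cell is lifted clear of the rack by its frosted sides (height (world z) of long_cell above 0.035 m and contact force between the fingers and long_cell above 0.5 N and contact force between the fingers and long_cell_windows below 0.2 N), for 0.2 s.
At the end, for the whole second after the job is handed in: Lamp arm home (over 1.54 rad). Long cell held still by its frosted sides, touching nothing else, upright and square to the beam within 0.14 rad, within 4 mm of the beam sideways, 10 mm of mid-path along it, its centre 2 mm below to 19 mm above the beam. Other things not moved (value of joint lamp_arm above 1.54 rad and x of long_cell_mid in the frame of light_path between -0.004 and 0.004 m and y of long_cell_mid in the frame of light_path between -0.01 and 0.01 m and z of long_cell_mid in the frame of light_path between -0.002 and 0.019 m and angle between the y axis of long_cell_mid and the y axis of light_path, either way round below 0.14 rad and angle between long_cell's own z axis and vertical below 0.14 rad and linear speed of long_cell below 0.02 m/s and angular speed of long_cell below 0.2 rad/s and contact force between the fingers and long_cell above 0.5 N and contact force between the fingers and long_cell_windows below 0.2 N and contact force between long_cell and photometer below 0.05 N and distance of each of short_cell_a, short_cell_b from where it was at the start of the episode below 0.012 m and distance of each of vial_free, tweezers, beaker_50, petri_b2, pen from where it was at the start of the episode below 0.03 m); the arm keeps its last pose, push and grip.
It fails at once if the fingers touch the long cell's clear windows (contact force between the fingers and long_cell_windows above 0.5 N).
It fails at once if a short cell is taken out of its pocket or knocked over (distance of any of short_cell_a, short_cell_b from where it was at the start of the episode above 0.02 m).
It fails at once if a bystander is pushed away (distance of any of vial_free, tweezers, beaker_50, petri_b2, pen from where it was at the start of the episode above 0.03 m).
It also fails if it takes over 58 s, if anything falls off the work surface, if the arm or the gripper's body presses on something with over 40 N, if the wrist force passes 120 N, or if a joint passes its speed limit or range.

## Working session

There is one attempt and no reset: what is moved stays moved. The work goes in short steps, Python scripts to look and compute and a tool call to move; the robot and the scene stay as the last step left them, time stands still between calls to the robot, and variables do not carry over. Pictures are saved under pics/ and viewed, and the job is handed in when it is done.

Besides the shell and the picture viewer there is one more tool, called after "Emit:" as name(argument=value, ...) on one line, values as JSON. apply_moves: Moves the arm, as the interface text tells. Its arguments: {"type":"object","properties":{"offset":{"type":"array","items":{"type":"array","items":{"type":"number"}}},"rotation":{"type":"array","items":{"type":"array","items":{"type":"number"}}},"jaw":{"type":"array","items":{"type":"number"}},"grip_force":{"type":"number"}},"required":["offset","rotation","jaw"]}

```bash
mkdir -p pics; cat > h.py <<'E'
import numpy as np, cv2
from workcell import env
def snap(n,f):
    im=env.read_camera(n); cv2.imwrite('pics/'+f,cv2.cvtColor(im,cv2.COLOR_RGB2BGR)); return im
def ray(n,u,v):
    c=env.calibration(n);K=np.array(c["intrinsics"]);R=np.array(c["rotation"]);o=np.array(c["origin"])
    d=R@np.linalg.inv(K)@np.array([u,v,1.]);return o,d
def atz(n,u,v,z):
    o,d=ray(n,u,v);return o+d*(z-o[2])/d[2]
def proj(n,p):
    c=env.calibration(n);K=np.array(c["intrinsics"]);R=np.array(c["rotation"]);o=np.array(c["origin"])
    q=K@(R.T@(np.array(p)-o));return q[:2]/q[2]
def crop(f,x0,y0,w,h,s,out):
    im=cv2.imread('pics/'+f)[y0:y0+h,x0:x0+w];cv2.imwrite('pics/'+out,cv2.resize(im,None,fx=s,fy=s,interpolation=cv2.INTER_CUBIC))
E
python3 - <<'E'
from h import *
snap('top','t0.png');snap('side','s0.png')
for n in('top','side'):
    c=env.calibration(n);print(n,c)
print(env.read_state(),env.grip_point_offset)
E
```

```text
top {'intrinsics': array([[364.53858713,   0.        , 323.57324254],
       [  0.        , 364.53858713, 205.56051505],
       [  0.        ,   0.        ,   1.        ]]), 'origin': array([0.26103041, 0.03332583, 1.49080195]), 'rotation': array([-0.06569149,  0.70544059, -0.70218245,  0.07055504])}
side {'intrinsics': array([[375.72655413,   0.        , 319.86797656],
       [  0.        , 375.72655413, 198.92961892],
       [  0.        ,   0.        ,   1.        ]]), 'origin': array([-0.00144644, -0.82778555,  0.68284778]), 'rotation': array([-0.47440845,  0.83510544, -0.24544524,  0.13149966])}
{'time': 0.1, 'q': array([-1.31452288,  0.42667684,  0.07388207,  1.60655527, -0.03408535,
        1.11076802, -0.06709446]), 'qd': array([ 0.0001724 , -0.00041056, -0.0003154 , -0.00390609,  0.00150856,
        0.00032022,  0.00062474]), 'joint_torque': array([ 7.47683313e-03, -9.37459159e+01,  3.67680430e+00, -4.55030179e+01,
       -4.84869420e-02,  1.66708772e-02,  5.98083716e-05]), 'position': array([0.26632685, 0.61978223, 0.18303618]), 'tcp_rot': array([-6.30002073e-05,  2.01520381e-01,  9.79484153e-01, -5.70318363e-04]), 'contact_force': array([-0.52116033,  0.24193836,  0.63356489]), 'wrist_torque': array([-0.0033436 ,  0.09112209,  0.03818695]), 'width': 0.09393382080607138} 0.0188
```

```bash
cat > p.py <<'E'
s=open('h.py').read()
s=s.replace('R=np.array(c["rotation"])','R=q2R(c["rotation"])')
s+='''
from scipy.spatial.transform import Rotation as Ro
def q2R(q): return Ro.from_quat([q[1],q[2],q[3],q[0]]).as_matrix()
'''
open('h.py','w').write(s)
E
python3 p.py
```

```text
(no output)
```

View pics/t0.png

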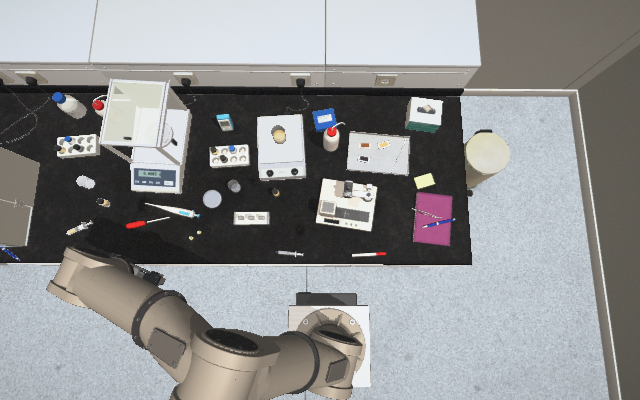

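View pics/s0.png

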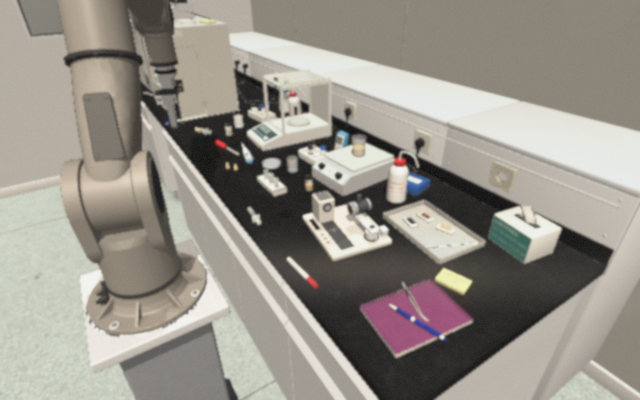

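```bash
python3 - <<'E'
from h import *
crop('t0.png',310,172,76,66,10,'t0p.png')
crop('t0.png',222,200,60,36,13,'t0r.png')
crop('s0.png',295,180,105,80,7,'s0p.png')
crop('s0.png',245,160,75,55,10,'s0r.png')
print(atz('top',347,204,.022),atz('top',251,217,.02),atz('side',271,184,.02), proj('top',[0,0,0]))
E
```

```text
[ 0.55513288 -0.07253682  0.022     ] [0.49933256 0.31965144 0.02      ] [0.48783203 0.29800728 0.02      ] [329.10169139 345.42999424]
```

View pics/t0p.png

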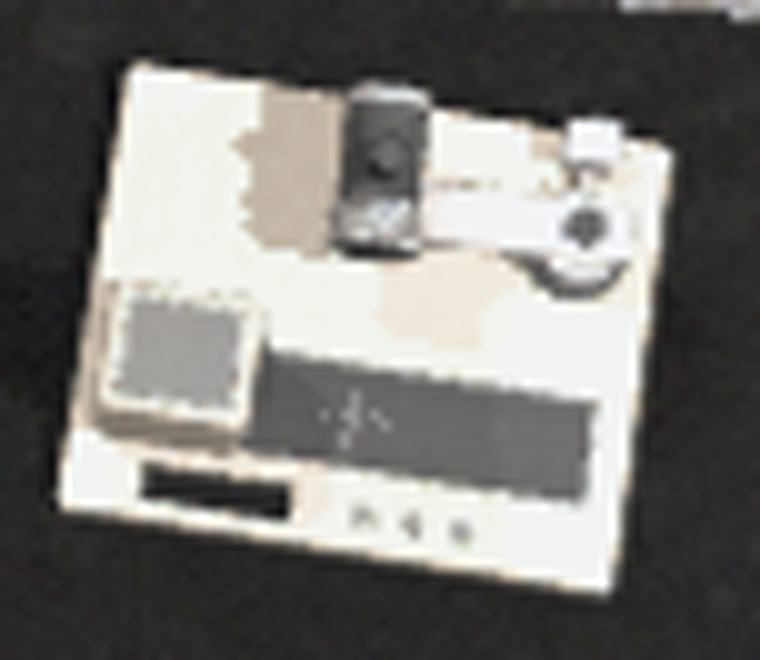

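View pics/t0r.png

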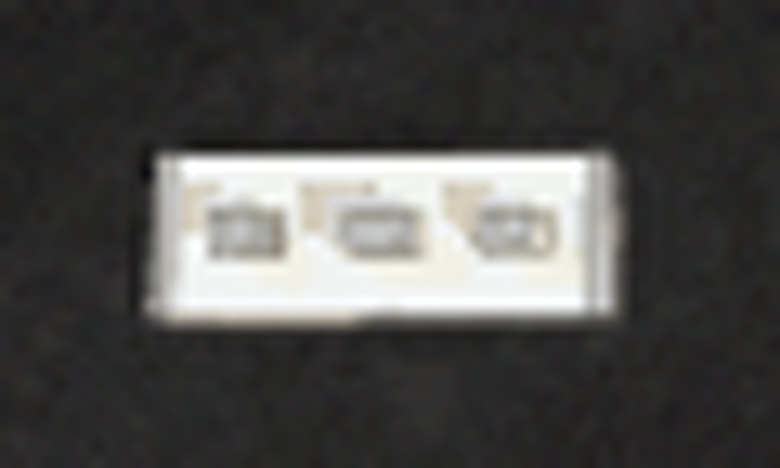

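View pics/s0p.png

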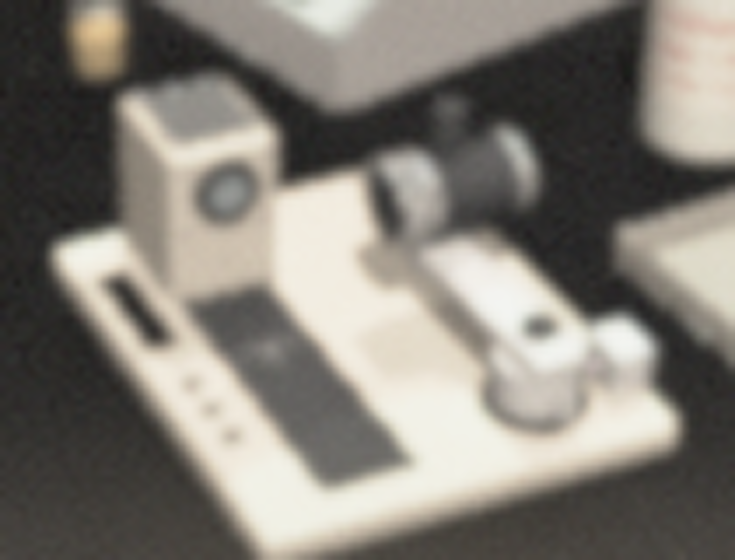

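View pics/s0r.png

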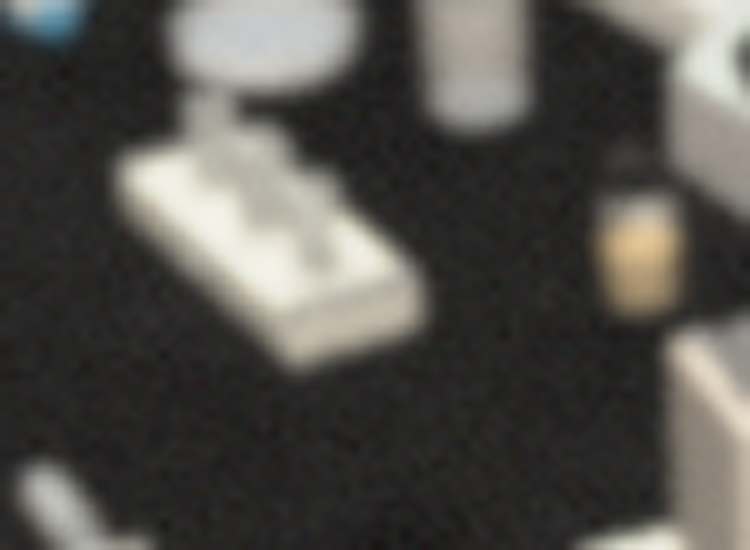

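```bash
cat >> h.py <<'E'
from scipy.optimize import least_squares
def fit(obs,x0):
    # obs: (cam,u,v,[lx,ly,lz])
    def T(p,l): c,s=np.cos(p[2]),np.sin(p[2]); return np.array([p[0]+c*l[0]-s*l[1],p[1]+s*l[0]+c*l[1],l[2]])
    f=lambda p:np.concatenate([proj(n,T(p,l))-[u,v] for n,u,v,l in obs])
    r=least_squares(f,x0);return r.x,r.fun.reshape(-1,2),T
E
python3 - <<'E'
from h import *
C=lambda x,y,X0,Y0,s:((x+.5)/s-.5+X0,(y+.5)/s-.5+Y0)
tp=lambda x,y,l:('top',*C(x,y,310,172,10),l)
sp=lambda x,y,l:('side',*C(x,y,295,180,7),l)
obt=[tp(130,65,[.135,.115,.022]),tp(670,145,[.135,-.115,.022]),tp(610,592,[-.055,-.115,.022]),tp(60,508,[-.055,.115,.022]),tp(355,417,[0,0,.022])]
obs=[sp(52,250,[-.055,.115,.022]),sp(682,425,[.135,-.115,.022]),sp(268,550,[-.055,-.115,.022]),sp(270,350,[0,0,.022]),sp(120,98,[-.026,.103,.101]),sp(160,148,[-.026,.043,.101]),sp(278,128,[.026,.043,.101])]
for o in(obt,obs,obt+obs):
    p,r,T=fit(o,[.53,-.08,-.1]);print(p.round(4),'\n',r.round(1).tolist())
kn=atz('top',*C(385,150,310,172,10),.12)
h=T(p,[.085,-.08,.052]);print('knob',kn,'hinge',h, proj('top',h))
d=kn-h; print('ang',np.arctan2(d[1],d[0])-p[2]-np.pi/2, np.hypot(*d[:2]))
rt=lambda x,y,l:('top',*C(x,y,222,200,13),l)
rs=lambda x,y,l:('side',*C(x,y,245,160,10),l)
ort=[rt(165,155,[.026,.072,.02]),rt(610,155,[.026,-.072,.02]),rt(612,315,[-.026,-.072,.02]),rt(158,315,[-.026,.072,.02])]
ors=[rs(118,165,[-.026,.072,.02]),rs(425,280,[.026,-.072,.02]),rs(275,318,[-.026,-.072,.02])]
for o in(ort,ors,ort+ors):
    p,r,T=fit(o,[.5,.32,0]);print(p.round(4),'\n',r.round(1).tolist())
for y in(.042,0,-.042):
  for hy in(.00625,.01125):
    print(y,hy,[np.round((proj('top',T(p,[sx,y+sy,.052]))-[222,200]+.5)*13-.5).tolist() for sx in(.00625,-.00625) for sy in(hy,-hy)])
    print('   side',[np.round((proj('side',T(p,[sx,y+sy,.052]))-[245,160]+.5)*10-.5).tolist() for sx in(.00625,-.00625) for sy in(hy,-hy)])
a=0
for i in range(12): a=a+env.read_camera('top').astype(float)
b=0
for i in range(12): b=b+env.read_camera('side').astype(float)
for im,x0,y0,w,hh,s,o,l,g in((a/12,228,208,44,20,18,'avt.png',90,1.6),(b/12,255,165,36,28,20,'avs.png',100,2)):
    im=cv2.resize(im[y0:y0+hh,x0:x0+w],None,fx=s,fy=s,interpolation=cv2.INTER_CUBIC)
    cv2.imwrite('pics/'+o,np.clip((im[...,::-1]-l)*g,0,255))
E
```

```text
[ 0.5157 -0.0638 -0.1482] 
 [[-0.4, -0.3], [0.4, -0.1], [0.6, 0.2], [-0.5, 0.0], [-0.1, 0.2]]
[ 0.515  -0.0675 -0.1558] 
 [[-0.2, -0.5], [0.2, -0.6], [-0.5, -0.8], [-0.4, 0.2], [-0.7, -0.4], [1.3, 1.7], [0.3, 0.8]]
[ 0.5158 -0.0657 -0.1508] 
 [[0.2, -0.4], [0.9, -0.0], [1.0, 0.2], [-0.0, -0.1], [0.4, 0.2], [-0.4, -0.8], [-0.0, -1.2], [-0.4, -1.3], [-0.5, -0.2], [-0.9, -0.7], [1.1, 1.4], [0.1, 0.5]]
knob [ 0.60445543 -0.07012156  0.12      ] hinge [ 0.58776682 -0.15759973  0.052     ] [368.45358178 194.75500593]
ang -0.03769330403103832 0.0890558319922409
[0.4969 0.3185 0.007 ] 
 [[-0.4, -0.1], [0.6, -0.2], [0.2, 0.1], [-0.4, 0.2]]
[ 0.4956  0.3155 -0.0063] 
 [[0.1, -0.2], [-1.1, 0.0], [0.9, 0.2]]
[0.4965 0.318  0.0015] 
 [[-0.2, -0.1], [0.8, 0.0], [0.2, 0.3], [-0.3, 0.2], [0.0, -0.4], [-1.0, -0.4], [1.0, -0.2]]
0.042 0.00625 [[212.0, 199.0], [253.0, 199.0], [210.0, 239.0], [251.0, 239.0]]
   side [[214.0, 88.0], [228.0, 100.0], [184.0, 96.0], [198.0, 108.0]]
0.042 0.01125 [[196.0, 199.0], [269.0, 199.0], [194.0, 239.0], [267.0, 239.0]]
   side [[208.0, 83.0], [234.0, 105.0], [178.0, 91.0], [204.0, 113.0]]
0 0.00625 [[349.0, 199.0], [390.0, 199.0], [347.0, 239.0], [388.0, 239.0]]
   side [[263.0, 130.0], [278.0, 142.0], [232.0, 138.0], [247.0, 151.0]]
0 0.01125 [[333.0, 199.0], [406.0, 199.0], [331.0, 239.0], [404.0, 239.0]]
   side [[257.0, 124.0], [284.0, 148.0], [226.0, 133.0], [253.0, 156.0]]
-0.042 0.00625 [[486.0, 200.0], [526.0, 200.0], [484.0, 240.0], [525.0, 240.0]]
   side [[314.0, 173.0], [330.0, 187.0], [283.0, 182.0], [298.0, 196.0]]
-0.042 0.01125 [[469.0, 199.0], [543.0, 200.0], [468.0, 240.0], [541.0, 240.0]]
   side [[308.0, 168.0], [336.0, 192.0], [277.0, 177.0], [305.0, 201.0]][ WARN:0@126.445] global loadsave.cpp:1063 imwrite_ Unsupported depth image for selected encoder is fallbacked to CV_8U.
```

View pics/avt.png

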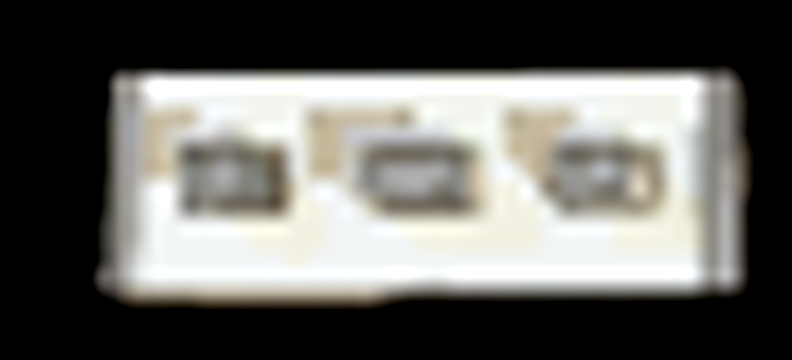

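View pics/avs.png

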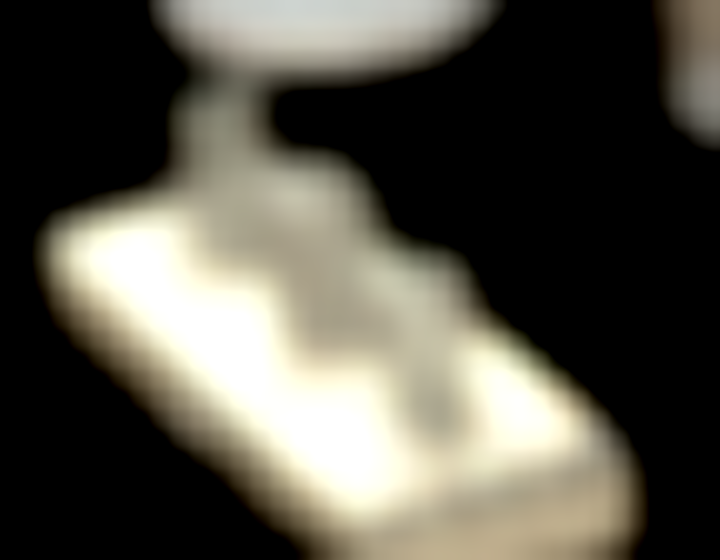

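Emit:
apply_moves(offset=[[0, 0, -3], [0, 0, -3], [-3, -2.5, 0], [-3, -2.5, 0], [-3, -2.5, 0], [-3, -2.5, 0], [-3, -2.5, 0], [-3, -2.5, 0], [-3, -2.5, 0], [-3, -2.5, 0]], rotation=[[0, 0, 0], [0, 0, 0], [0, 0, 4], [0, 0, 0], [0, 0, 0], [0, 0, 0], [0, 0, 0], [0, 0, 0], [0, 0, 0], [0, 0, 0]], jaw=[60, 60, 60, 60, 60, 60, 60, 60, 60, 60])

```text
time: 2.3
position: [0.3912, 0.3277, 0.2451]
tcp_rot: [-0.001, 0.233, 0.972, 0.001]
contact_force: [1.4, 0.5, 0.4]
width: 0.0718
```

```bash
cat >> h.py <<'E'
PH=np.array([.5158,-.0657,-.1508])
def go(t,yaw=None):
    "tool-frame shift (cm) to world TCP target t, and z turn (deg) to bring tool y to world angle yaw(deg, mod 180)"
    s=env.read_state();R=q2R(s['tcp_rot']);d=R.T@(np.array(t)-s['position'])*100
    a=np.degrees(np.arctan2(R[1,1],R[0,1]));print('t',round(s['time'],2),'pos',s['position'].round(4),'yaw',a.round(1),'tilt',(np.degrees(R[:2,2])).round(2),'w',s['width'].round(4),'F',s['contact_force'].round(1),'q',s['q'].round(2))
    print('shift cm',d.round(2)); 
    if yaw is not None: print('turn z', (-(yaw-a)).round(1), '(mod 180; +z turn is cw from above)')
def ph(l):
    c,s=np.cos(PH[2]),np.sin(PH[2]);return np.array([PH[0]+c*l[0]-s*l[1],PH[1]+s*l[0]+c*l[1],l[2]])
E
python3 -c "
from h import *
go([.605,-.072,.2],-8.6)"
```

```text
Traceback (most recent call last):
  File "h.py", line 28, in go
    a=np.degrees(np.arctan2(R[1,1],R[0,1]));print('t',round(s['time'],2),'pos',s['position'].round(4),'yaw',a.round(1),'tilt',(np.degrees(R[:2,2])).round(2),'w',s['width'].round(4),'F',s['contact_force'].round(1),'q',s['q'].round(2))
                                                                                                                                                                 ^^^^^^^^^^^^^^^^
AttributeError: 'float' object has no attribute 'round'
```

```bash
sed -i "s/s\['width'\].round(4)/round(s['width'],4)/" h.py
python3 -c "
from h import *
go([.605,-.072,.2],-8.6)"
```

```text
t 2.3 pos [0.3912 0.3277 0.2451] yaw 63.0 tilt [-0.04  0.09] w 0.0718 F [1.4 0.5 0.4] q [-1.03  0.1   0.22  1.9  -0.02  1.14  0.3 ]
shift cm [-37.18 -25.94   4.44]
turn z 71.6 (mod 180; +z turn is cw from above)
```

Emit:
apply_moves(offset=[[-3.7, -2.6, 0], [-3.7, -2.6, 0], [-3.7, -2.6, 0], [-3.7, -2.6, 0], [-3.7, -2.6, 0], [-3.7, -2.6, 0], [-3.7, -2.6, 0], [-3.7, -2.6, 0], [-3.7, -2.6, 0], [-3.7, -2.6, 0]], rotation=[[0, 0, 0], [0, 0, 0], [0, 0, 0], [0, 0, 0], [0, 0, 0], [0, 0, 0], [0, 0, 0], [0, 0, 0], [0, 0, 0], [0, 0, 0]], jaw=[60, 60, 60, 60, 60, 60, 60, 60, 60, 60])

```text
time: 3.3
position: [0.6095, -0.088, 0.2472]
tcp_rot: [0.002, 0.231, 0.973, 0.004]
contact_force: [-0.6, 1.5, 0.0]
width: 0.0723
```

```bash
python3 -c "
from h import *
go([.605,-.072,.2],-8.6)"
```

```text
t 3.3 pos [ 0.6095 -0.088   0.2472] yaw 63.3 tilt [0.32 0.4 ] w 0.0723 F [-0.6  1.5  0. ] q [-0.41  0.31  0.58  1.7  -0.19  1.18  1.32]
shift cm [1.13 1.19 4.72]
turn z 71.9 (mod 180; +z turn is cw from above)
```

Emit:
apply_moves(offset=[[1.1, 1.2, 0], [0, 0, 0], [0, 0, 0], [0, 0, 0], [0, 0, 0], [0, 0, 0], [0, 0, 0], [0, 0, 0], [0, 0, 0], [0, 0, 0]], rotation=[[0, 0, 8], [0, 0, 8], [0, 0, 8], [0, 0, 8], [0, 0, 8], [0, 0, 8], [0, 0, 8], [0, 0, 8], [0, 0, 8], [0, 0, 0]], jaw=[60, 60, 60, 60, 60, 60, 60, 60, 60, 60])

```text
time: 4.3
position: [0.6062, -0.0832, 0.2473]
tcp_rot: [0.001, 0.777, 0.629, 0.004]
contact_force: [-0.7, -0.4, -0.6]
width: 0.0717
```

```bash
python3 -c "
from h import *
go([.605,-.072,.13],-8.6)
snap('top','t1.png');snap('side','s1.png');crop('t1.png',300,140,110,100,7,'t1c.png');crop('s1.png',280,120,130,130,5,'s1c.png')"
```

```text
t 4.3 pos [ 0.6062 -0.0832  0.2473] yaw -12.0 tilt [0.38 0.2 ] w 0.0717 F [-0.7 -0.4 -0.6] q [-0.62  0.35  0.85  1.72 -0.29  1.19  0.1 ]
shift cm [ 1.02 -0.42 11.73]
turn z -3.4 (mod 180; +z turn is cw from above)
```

View pics/s1c.png

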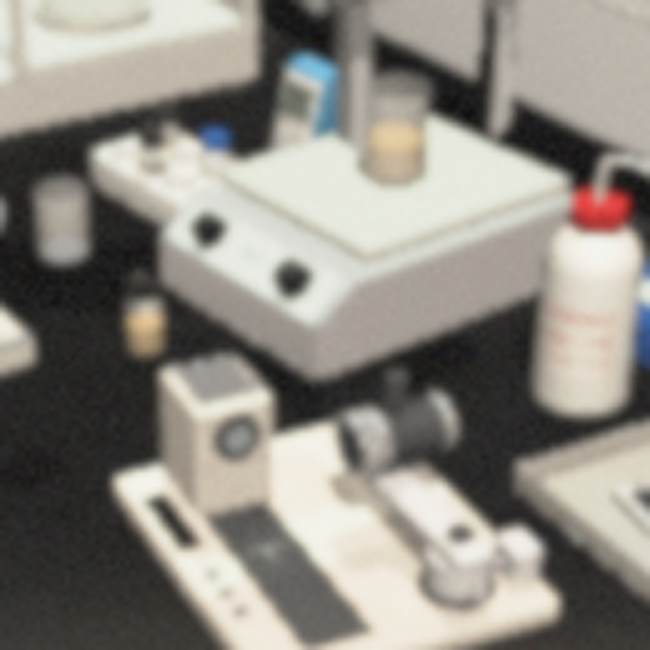

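View pics/t1c.png

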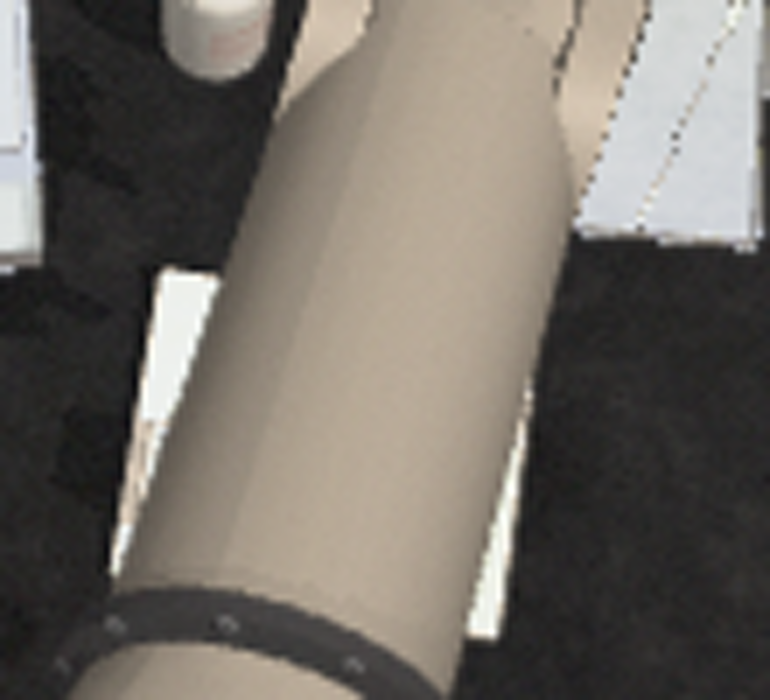

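```bash
python3 -c "
from h import *
print('knob side',atz('side',295+450/7-.4,180+100/7-.4,.12), 'top', atz('top',310+38.5-.45,172+15.2-.45,.12))
print('hot',atz('side',343.6,196,0), atz('side',280+490/5,120+310/5,0), [atz('top',u,v,.06) for u,v in((305,178),(260,178))])
go([.604,-.072,.13],-10)"
```

```text
knob side [ 0.60477055 -0.07231022  0.12      ] top [ 0.60365809 -0.07011441  0.12      ]
hot [0.6796083  0.10697245 0.        ] [0.84880553 0.11994    0.        ] [array([0.65419854, 0.09980511, 0.06      ]), array([0.65311733, 0.28216429, 0.06      ])]
t 4.4 pos [ 0.6062 -0.0833  0.2473] yaw -11.6 tilt [0.39 0.21] w 0.0718 F [0.7 1.2 0.4] q [-0.61  0.35  0.84  1.72 -0.28  1.19  0.1 ]
shift cm [ 1.   -0.51 11.74]
turn z -1.6 (mod 180; +z turn is cw from above)
```

Emit:
apply_moves(offset=[[1.0, -0.5, 3], [0, 0, 4], [0, 0, 4], [0, 0, 2], [0, 0, 0]], rotation=[[0, 0, 0], [0, 0, 0], [0, 0, 0], [0, 0, 0], [0, 0, 0]], jaw=[60, 60, 60, 60, 60])

```text
time: 4.9
position: [0.6056, -0.0711, 0.1146]
tcp_rot: [0.001, 0.768, 0.641, 0.006]
contact_force: [0.5, 0.5, 0.1]
width: 0.072
```

```bash
python3 -c "
from h import *
go([.604,-.071,.101],-10)
snap('side','s2.png');crop('s2.png',310,150,90,90,8,'s2c.png')"
```

```text
t 4.9 pos [ 0.6056 -0.0711  0.1146] yaw -10.3 tilt [0.61 0.31] w 0.072 F [0.5 0.5 0.1] q [-0.55  0.48  0.75  1.86 -0.41  0.95  0.21]
shift cm [-0.03 -0.17  1.36]
turn z -0.3 (mod 180; +z turn is cw from above)
```

View pics/s2c.png

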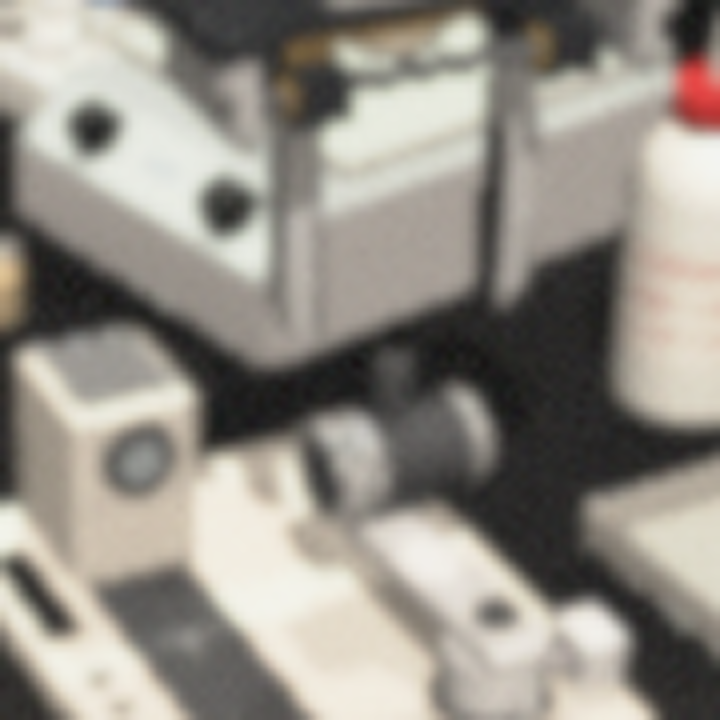

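```bash
python3 -c "
from h import *
s=env.read_state();R=q2R(s['tcp_rot'])
for d in(0,-.036,.036,-.044,.044): print(d,((proj('side',s['position']+R[:,1]*d)-[310,150]+.5)*8-.5).round())
print(((proj('side',[.604,-.071,.12])-[310,150]+.5)*8-.5).round(),s['position'],s['time'])
"
```

```text
0 [395. 362.]
-0.036 [308. 382.]
0.036 [481. 342.]
-0.044 [288. 387.]
0.044 [500. 337.]
[391. 354.] [ 0.60616701 -0.07128826  0.11589557] 4.95
```

```bash
python3 -c "
from h import *
a=snap('side','s3.png')/6.
for i in range(5): a=a+env.read_camera('side')/6.
a=a[165:215,330:385]
cv2.imwrite('pics/s3c.png',cv2.resize(np.clip(a*1.5,0,255).astype(np.uint8)[...,::-1],None,fx=14,fy=12,interpolation=cv2.INTER_CUBIC))
s=env.read_state();R=q2R(s['tcp_rot']);print(s['position'])
for d in(0,-.036,.036,-.044,.044): print(d,((proj('side',s['position']+R[:,1]*d)-[330,165]+.5)*[14,12]-.5).round())
print(((proj('side',[.604,-.071,.12])-[330,165]+.5)*[14,12]-.5).round())
"
```

```text
[ 0.60778246 -0.07126657  0.1181056 ]
0 [419. 354.]
-0.036 [266. 385.]
0.036 [569. 323.]
-0.044 [231. 391.]
0.044 [602. 317.]
[404. 351.]
```

View pics/s3c.png

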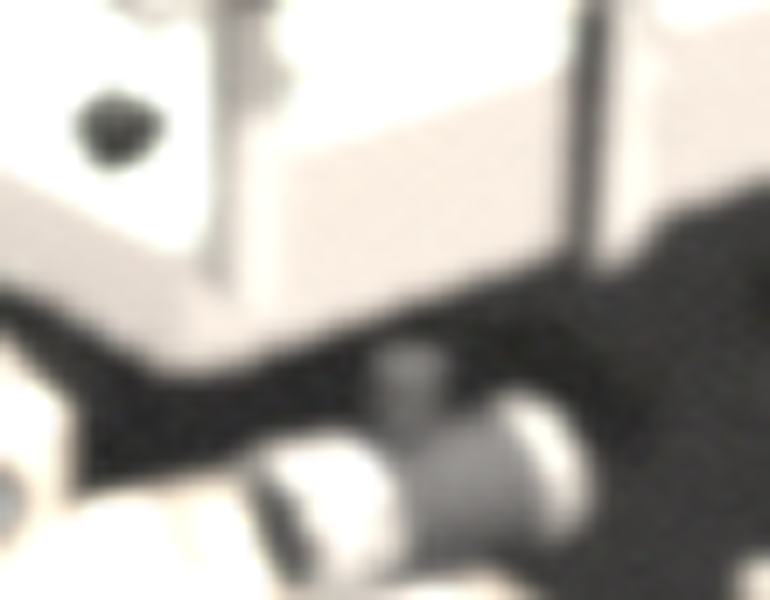

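```bash
python3 -c "
from h import *
a=0
for i in range(6): a=a+env.read_camera('side')/6.
a=a[165:215,330:385]
cv2.imwrite('pics/s4c.png',cv2.resize(np.clip((a-15)*4,0,255).astype(np.uint8)[...,::-1],None,fx=14,fy=12,interpolation=cv2.INTER_CUBIC))
s=env.read_state();print(s['position'],s['qd'].round(4),s['time'])
"
```

```text
[ 0.60716158 -0.07117143  0.11707013] [ 0.0013  0.002  -0.0017  0.0009  0.0006  0.0001  0.0024] 5.55
```

View pics/s4c.png

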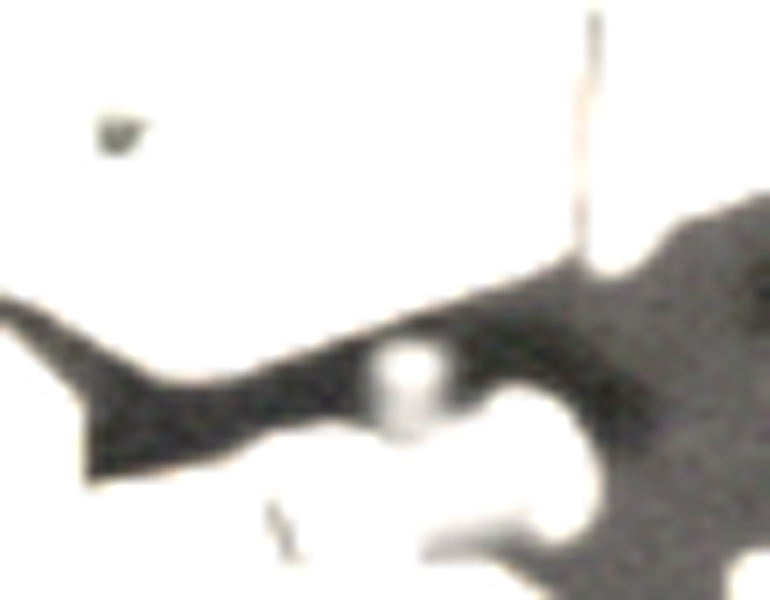

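Emit:
apply_moves(offset=[[0, 0, 0], [0, 0, 0], [0, 0, 0]], rotation=[[0, 0, 0], [0, 0, 0], [0, 0, 0]], jaw=[165, 165, 165], grip_force=5)

```text
time: 5.85
position: [0.6071, -0.0711, 0.1171]
tcp_rot: [0.002, 0.769, 0.639, 0.007]
contact_force: [0.4, -0.5, 0.1]
width: 0.0514
```

```bash
python3 -c "
from h import *
a=0
for i in range(4): a=a+env.read_camera('side')/4.
a=a[165:215,330:385]
cv2.imwrite('pics/s5c.png',cv2.resize(np.clip(a*1.5,0,255).astype(np.uint8)[...,::-1],None,fx=14,fy=12,interpolation=cv2.INTER_CUBIC))
s=env.read_state();R=q2R(s['tcp_rot']);print(s['position'],s['width'],s['contact_force'])
for d in(-.5,.5): print(d,((proj('side',s['position']+R[:,1]*d*s['width'])-[330,165]+.5)*[14,12]-.5).round())
"
```

```text
[ 0.6071575  -0.07121726  0.11711691] 0.035635029593337204 [-0.16199154 -0.13541196 -1.11245198]
-0.5 [341. 373.]
0.5 [491. 343.]
```

View pics/s5c.png

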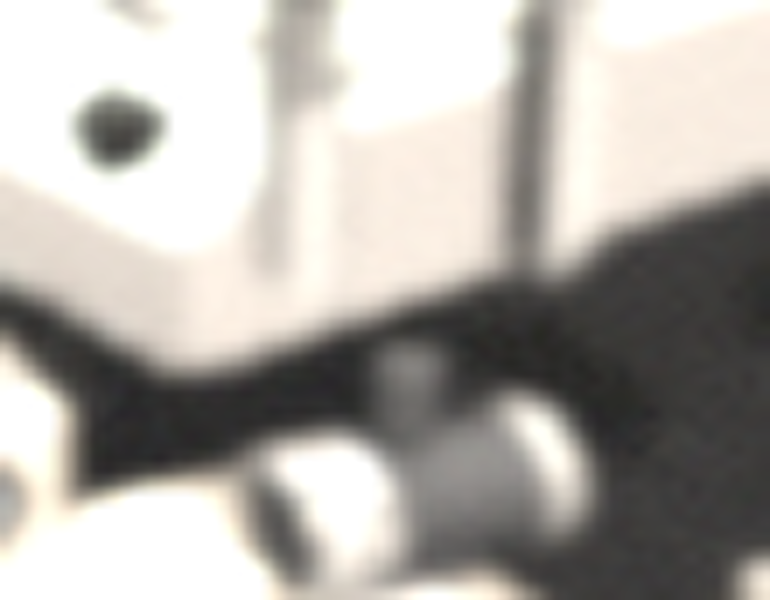

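```bash
python3 -c "
from h import *
print(proj('side',[.2663,.6198,.183]),proj('top',[.2663,.6198,.183]))
im=cv2.imread('pics/s0.png')[70:150,130:210].astype(float)
cv2.imwrite('pics/s0g.png',cv2.resize(np.clip(im*1.5,0,255).astype(np.uint8),None,fx=7,fy=7,interpolation=cv2.INTER_CUBIC))
print((proj('side',[.2663,.6198,.183])-[130,70]+.5)*7)
im=cv2.imread('pics/s1.png')[90:180,310:400].astype(float)
cv2.imwrite('pics/s1g.png',cv2.resize(np.clip(im*1.2,0,255).astype(np.uint8),None,fx=6.5,fy=6.5,interpolation=cv2.INTER_CUBIC))
for d in (-.036,0,.036): print((proj('side',np.array([.6062,-.0832,.2473])+d*np.array([.98,-.2,0]))-[310,90]+.5)*6.5)
"
```

```text
[177.89887899 128.20620375] [153.94371864 274.59567653]
[338.79215294 410.94342623]
[274.4809134  443.97637451]
[351.2892151  430.38391947]
[426.53155541 417.0685863 ]
```

View pics/s0g.png

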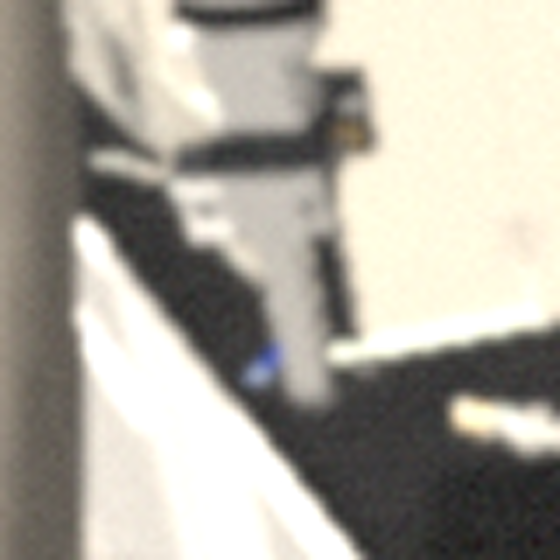

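View pics/s1g.png

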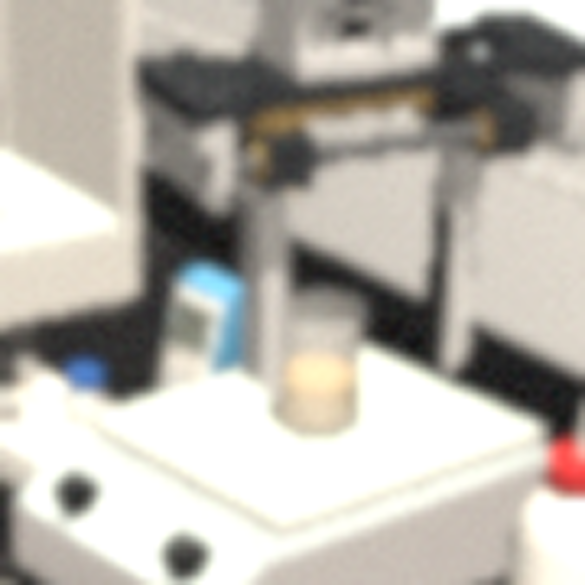

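```bash
python3 -c "
from h import *
im=cv2.imread('pics/s1.png')[130:170,345:395].astype(float)
cv2.imwrite('pics/s1h.png',cv2.resize(np.clip((im-120)*2,0,255).astype(np.uint8),None,fx=15,fy=14,interpolation=cv2.INTER_CUBIC))
for d in (-.042,-.036,0,.036,.042): print((proj('side',np.array([.6062,-.0832,.2473])+d*np.array([.98,-.2,0]))-[345,130]+.5)*[15,14])
"
```

```text
[ 78.51656525 401.19548992]
[108.41749246 396.25680664]
[285.66741946 366.98074964]
[459.30358941 338.30157049]
[487.89936037 333.57845757]
```

View pics/s1h.png

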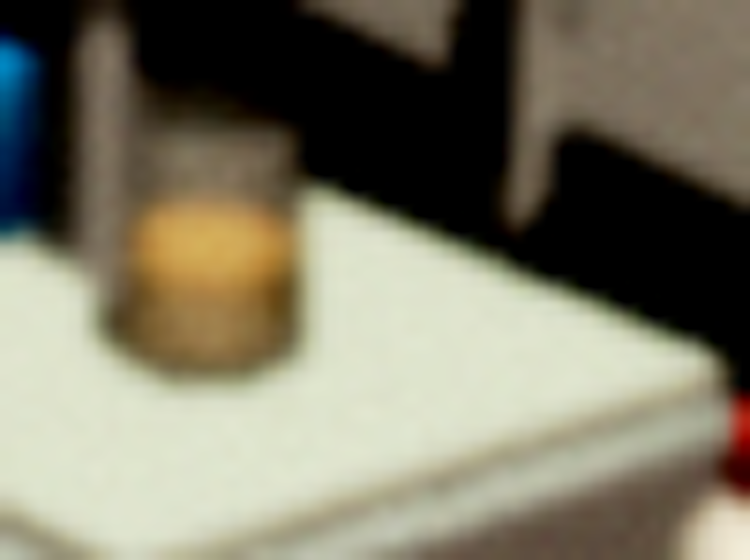

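```bash
python3 -c "
from h import *
for s in(-.053,.053):
  p=np.array([.2663+.395*s,.6198+.92*s,.183]);print((proj('side',p)-[130,70]+.5)*7, (proj('top',p)-[130,250]+.5)*12)
im=cv2.imread('pics/t0.png')[250:300,130:180].astype(float)
cv2.imwrite('pics/t0g.png',cv2.resize(np.clip(im*2,0,255).astype(np.uint8),None,fx=12,fy=12,interpolation=cv2.INTER_CUBIC))
for z in(.117,.128,.14):
  for d in(-.025,.025):
    print(z,(proj('side',np.array([.607,-.0711,z])+d*np.array([.983,-.18,0]))-[330,165]+.5)*[14,12]-.5)
"
```

```text
[322.47949842 445.90917146] [454.15990281 374.80693212]
[354.11182988 378.10610228] [133.41674028 227.91403024]
0.117 [309.29711098 378.26013269]
0.117 [519.68217855 338.07041936]
0.128 [310.88538156 339.59174176]
0.128 [522.31311006 299.74042241]
0.14 [312.63674358 296.95269013]
0.14 [525.21376204 257.48087243]
```

View pics/t0g.png

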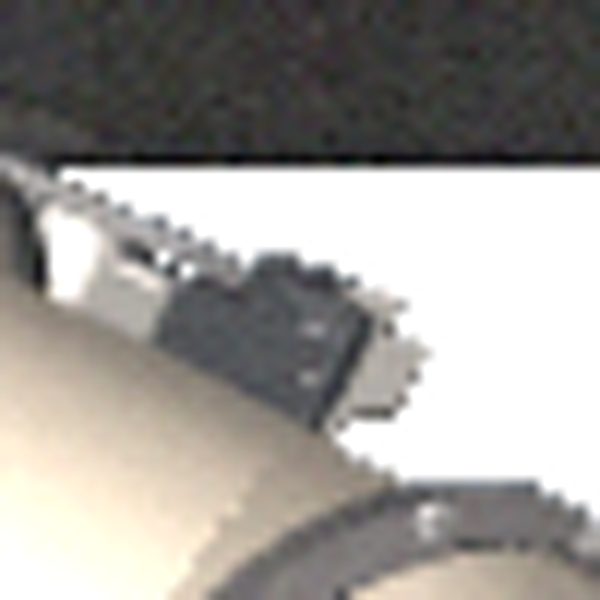

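```bash
python3 -c "
from h import *
a=env.read_camera('side')
a=a[165:215,330:385]*1.
cv2.imwrite('pics/s6c.png',cv2.resize(np.clip(a*1.5,0,255).astype(np.uint8)[...,::-1],None,fx=14,fy=12,interpolation=cv2.INTER_CUBIC))
s=env.read_state();R=q2R(s['tcp_rot']);print(s['position'],s['width'],s['contact_force'])
for d in(-.5,.5): print(d,((proj('side',s['position']+R[:,1]*d*s['width'])-[330,165]+.5)*[14,12]-.5).round(),((proj('side',s['position']+R[:,1]*d*(s['width']+.024))-[330,165]+.5)*[14,12]-.5).round())
"
```

```text
[ 0.60715787 -0.071158    0.11711589] 0.03393804264507799 [ 0.00787621 -0.50733229 -0.0888614 ]
-0.5 [344. 372.] [293. 382.]
0.5 [487. 343.] [537. 333.]
```

View pics/s6c.png

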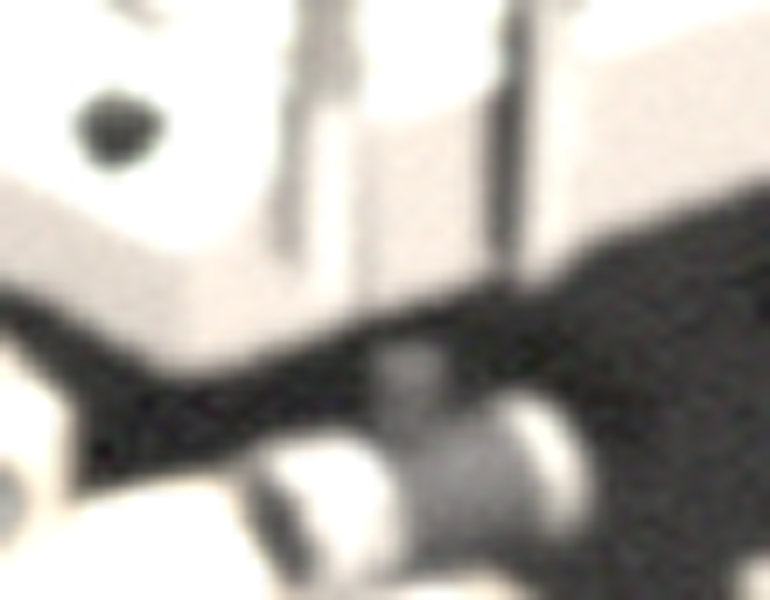

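```bash
python3 -c "
from h import *
c=np.array([.2663,.6198,.28]);y=np.array([.395,.919,0]);x=np.array([-.919,.395,0])
for z in (.28,.3,.34):
  for a,b in((-1,-1),(-1,1),(1,1),(1,-1)):
    p=c+a*.0885*y+b*.0375*x;p[2]=z;print(z,a,b,((proj('top',p)-[130,250]+.5)*12).round(),((proj('side',p)-[130,70]+.5)*7).round())
for n in('top','side'):
  c=env.calibration(n);print(q2R(c['rotation']).round(3).tolist())
"
```

```text
0.28 -1 -1 [488. 302.] [347. 282.]
0.28 -1 1 [355. 564.] [191. 291.]
0.28 1 1 [-223.  296.] [258. 192.]
0.28 1 -1 [-86.  40.] [398. 185.]
0.3 -1 -1 [458. 302.] [339. 242.]
0.3 -1 1 [322. 568.] [181. 252.]
0.3 1 1 [-266.  295.] [250. 156.]
0.3 1 -1 [-125.   35.] [391. 148.]
0.34 -1 -1 [394. 301.] [322. 161.]
0.34 -1 1 [253. 576.] [161. 170.]
0.34 1 1 [-355.  294.] [233.  82.]
0.34 1 -1 [-209.   25.] [377.  74.]
[[0.004, -0.981, 0.192], [-1.0, -0.005, -0.006], [0.007, -0.192, -0.981]]
[[0.845, -0.285, 0.453], [-0.535, -0.429, 0.728], [-0.013, -0.857, -0.515]]
```

Emit:
apply_moves(offset=[[0, -0.2, 0.7], [0, 0, 0.7], [0, 0, 0]], rotation=[[0, 0, 0], [0, 0, 0], [0, 0, 0]], jaw=[165, 165, 165])

```text
time: 6.4
position: [0.6051, -0.0706, 0.1017]
tcp_rot: [0.002, 0.769, 0.639, 0.007]
contact_force: [0.5, 1.0, -0.3]
width: 0.033
```

```bash
cat >> h.py <<'E'
def sv(f,x0=330,y0=165,w=55,h=50,fx=14,fy=12,g=1.5):
    a=env.read_camera('side')[y0:y0+h,x0:x0+w]*1.
    cv2.imwrite('pics/'+f,cv2.resize(np.clip(a*g,0,255).astype(np.uint8)[...,::-1],None,fx=fx,fy=fy,interpolation=cv2.INTER_CUBIC))
    s=env.read_state();R=q2R(s['tcp_rot']);print(s['position'].round(4),round(s['width'],4),s['contact_force'].round(1))
    for d in(-.5,.5): print(d,((proj('side',s['position']+R[:,1]*d*s['width'])-[x0,y0]+.5)*[fx,fy]-.5).round(),((proj('side',s['position']+R[:,1]*d*(s['width']+.024))-[x0,y0]+.5)*[fx,fy]-.5).round())
E
python3 -c "
from h import *
sv('s7c.png')"
```

```text
[ 0.6052 -0.0707  0.1021] 0.0334 [ 0.4 -0.5 -0.3]
-0.5 [334. 425.] [283. 436.]
0.5 [474. 397.] [524. 387.]
```

View pics/s7c.png

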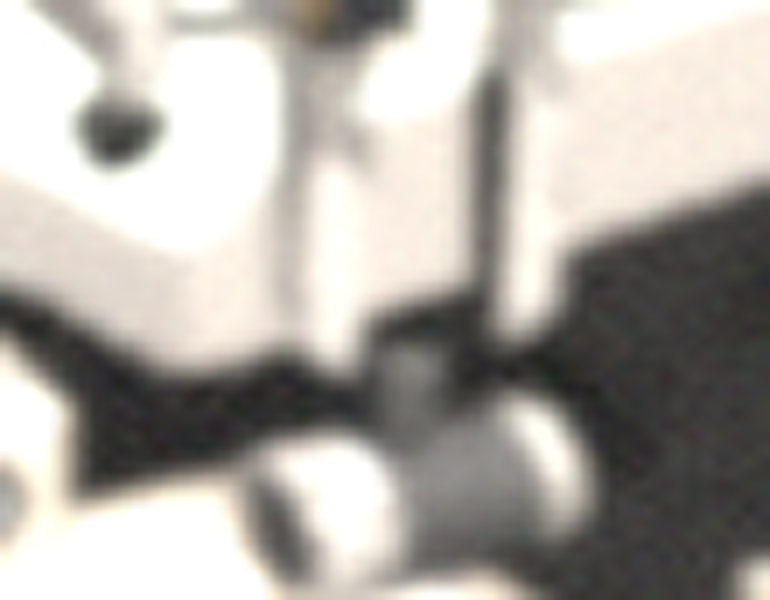

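Emit:
apply_moves(offset=[[0, 0, 0.4], [0, 0, 0]], rotation=[[0, 0, 0], [0, 0, 0]], jaw=[165, 165])

```text
time: 6.65
position: [0.6053, -0.0707, 0.0977]
tcp_rot: [0.002, 0.769, 0.639, 0.007]
contact_force: [-0.6, 0.0, -0.2]
width: 0.0332
```

Emit:
apply_moves(offset=[[0, 0, 0], [0, 0, 0], [0, 0, 0], [0, 0, 0]], rotation=[[0, 0, 0], [0, 0, 0], [0, 0, 0], [0, 0, 0]], jaw=[230, 230, 230, 230], grip_force=4)

```text
time: 7.05
position: [0.6058, -0.0709, 0.0983]
tcp_rot: [0.003, 0.769, 0.639, 0.008]
contact_force: [-0.6, -0.7, 7.3]
width: 0.0095
```

```bash
python3 -c "
from h import *
sv('s8c.png')"
```

```text
[ 0.606  -0.071   0.0984] 0.0094 [ 0.2 -0.1  5.2]
-0.5 [388. 427.] [337. 438.]
0.5 [427. 419.] [477. 409.]
```

View pics/s8c.png

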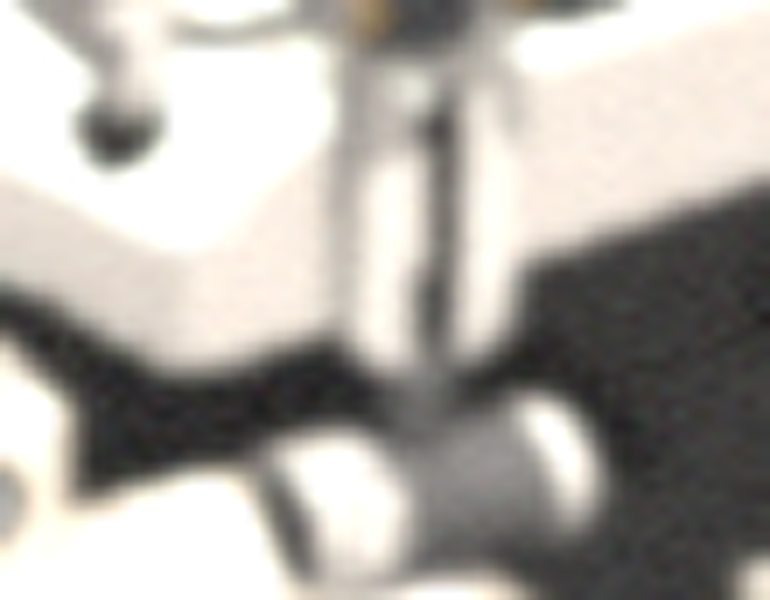

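```bash
python3 -c "
from h import *
for u,v in((425,375),(412,345),(415,430)):
  for z in(.098,.11,.12): print((u,v),z,atz('side',330+(u+.5)/14-.5,165+(v+.5)/12-.5,z).round(4))
"
```

```text
(425, 375) 0.098 [ 0.624  -0.0537  0.098 ]
(425, 375) 0.11 [ 0.6112 -0.0696  0.11  ]
(425, 375) 0.12 [ 0.6005 -0.0828  0.12  ]
(412, 345) 0.098 [ 0.6309 -0.04    0.098 ]
(412, 345) 0.11 [ 0.6179 -0.0562  0.11  ]
(412, 345) 0.12 [ 0.6071 -0.0696  0.12  ]
(415, 430) 0.098 [ 0.6057 -0.074   0.098 ]
(415, 430) 0.11 [ 0.5933 -0.0894  0.11  ]
(415, 430) 0.12 [ 0.5829 -0.1023  0.12  ]
```

Emit:
apply_moves(offset=[[0, 0, 0], [0, 0, 0], [0, 0, 0], [0, 0, 0.5], [0, 0, 0]], rotation=[[0, 0, 0], [0, 0, 0], [0, 0, 0], [0, 0, 0], [0, 0, 0]], jaw=[165, 165, 165, 165, 165])

```text
time: 7.6
position: [0.6063, -0.0709, 0.0933]
tcp_rot: [0.003, 0.769, 0.639, 0.008]
contact_force: [0.1, 0.5, 0.4]
width: 0.0334
```

```bash
python3 -c "
from h import *
sv('s9c.png')"
```

```text
[ 0.6064 -0.071   0.0936] 0.0334 [-0.5  0.3 -0. ]
-0.5 [338. 454.] [288. 464.]
0.5 [478. 425.] [527. 414.]
```

View pics/s9c.png

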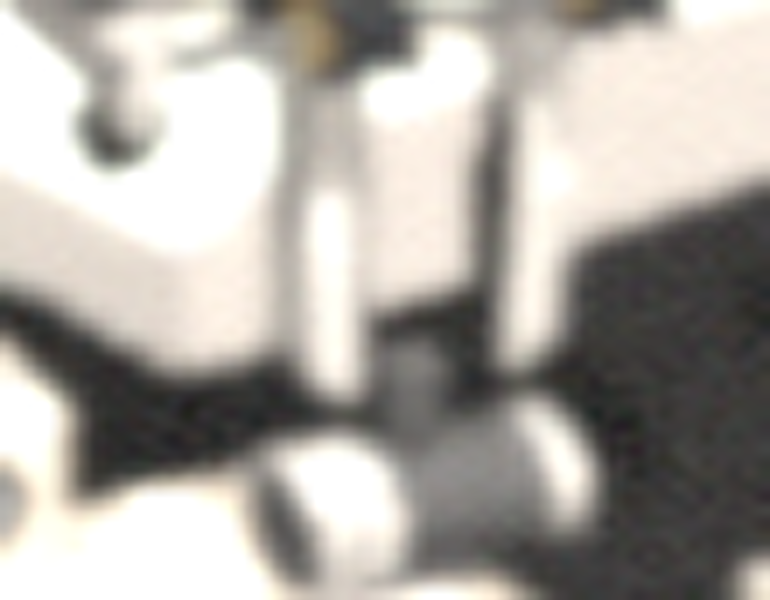

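Emit:
apply_moves(offset=[[0, 0, 0.5], [0, 0, 0], [0, 0, 0.4], [0, 0, 0]], rotation=[[0, 0, 0], [0, 0, 0], [0, 0, 0], [0, 0, 0]], jaw=[165, 165, 165, 165])

```text
time: 8.05
position: [0.6064, -0.0709, 0.0836]
tcp_rot: [0.003, 0.769, 0.639, 0.008]
contact_force: [-0.0, -0.3, -0.2]
width: 0.033
```

```bash
python3 -c "
from h import *
sv('s10c.png')"
```

```text
[ 0.6066 -0.071   0.0839] 0.0332 [-0.6 -0.4 -0.1]
-0.5 [338. 487.] [287. 497.]
0.5 [476. 458.] [525. 447.]
```

View pics/s10c.png

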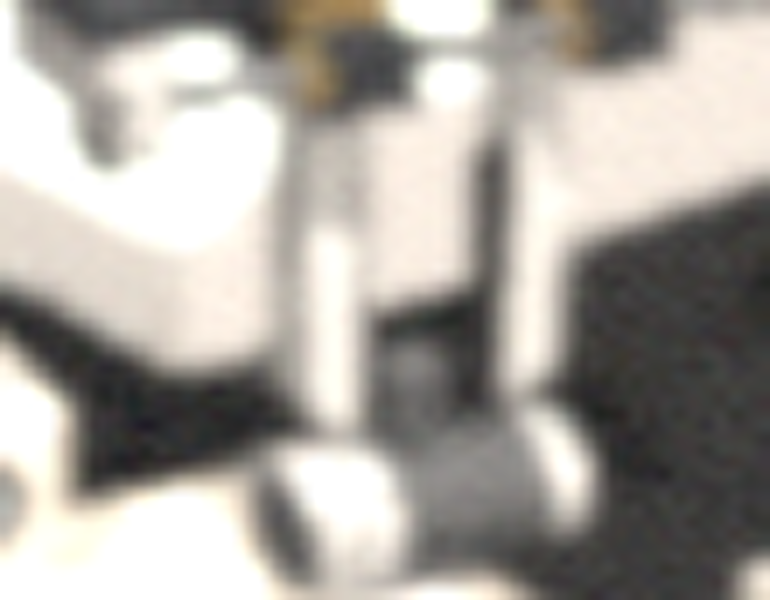

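Emit:
apply_moves(offset=[[0.5, 0, 0.5], [0, 0, 0], [0, 0, 0], [0, 0, 0], [0, 0, 0]], rotation=[[0, 0, 0], [0, 0, 0], [0, 0, 0], [0, 0, 0], [0, 0, 0]], jaw=[165, 165, 235, 235, 235])

```text
time: 8.6
position: [0.6078, -0.0654, 0.0786]
tcp_rot: [0.003, 0.769, 0.639, 0.008]
contact_force: [0.7, 0.0, -0.9]
width: 0.0135
```

```bash
python3 -c "
from h import *
sv('s11c.png')"
```

```text
[ 0.6078 -0.0655  0.0786] 0.0138 [-0.5  0.6 -0.7]
-0.5 [367. 485.] [317. 495.]
0.5 [424. 473.] [473. 462.]
```

View pics/s11c.png

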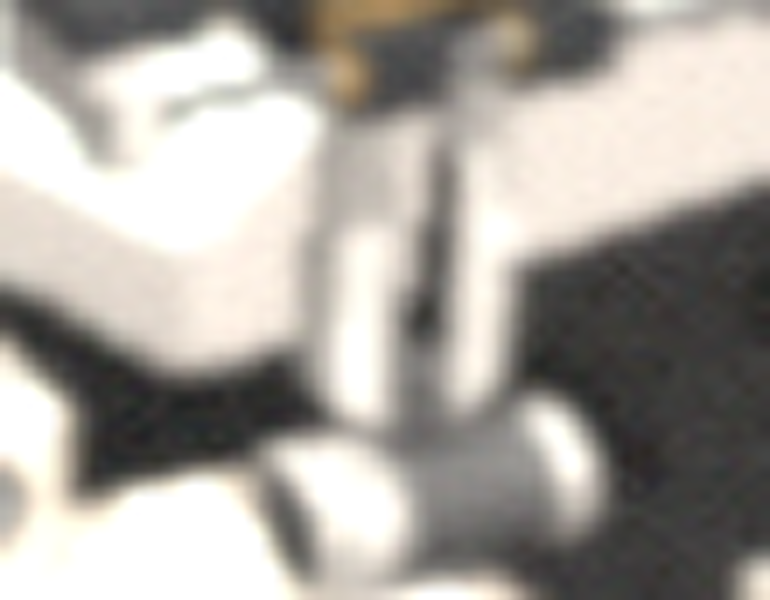

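Emit:
apply_moves(offset=[[0, 0, 0], [-0.05, -1.0, 0], [-0.05, -1.0, 0], [-0.05, -1.0, 0], [-0.05, -1.0, 0]], rotation=[[0, 0, 0], [0, 0, -7], [0, 0, -7], [0, 0, -7], [0, 0, -7]], jaw=[235, 235, 235, 235, 235], grip_force=15)

```text
time: 9.15
position: [0.5686, -0.0651, 0.0784]
tcp_rot: [0.005, 0.584, 0.811, 0.008]
contact_force: [-1.4, 4.1, 2.1]
width: 0.0128
```

```bash
cat >> h.py <<'E'
def arm():
    s=env.read_state();h=ph([.085,-.08,.1]);d=s['position']-h
    print('theta',round(np.arctan2(d[1],d[0])-PH[2]-np.pi/2+.0705,3),'r',round(np.hypot(d[0],d[1]),4))
E
python3 -c "
from h import *
arm();go(ph([0,-.074,.079]),90-8.6);sv('s12c.png',320,160,65,60,12,10)"
```

```text
theta 0.426 r 0.0944
t 9.15 pos [ 0.5686 -0.0651  0.0784] yaw 18.5 tilt [1.03 0.41] w 0.0128 F [-1.4  4.1  2.1] q [-0.47  0.43  0.6   1.98 -0.34  0.82  0.64]
shift cm [-4.97 -8.4  -0.23]
turn z -62.9 (mod 180; +z turn is cw from above)
[ 0.567  -0.0656  0.0784] 0.0126 [-3.5  6.4  3. ]
-0.5 [313. 499.] [285. 517.]
0.5 [343. 480.] [370. 463.]
```

View pics/s12c.png

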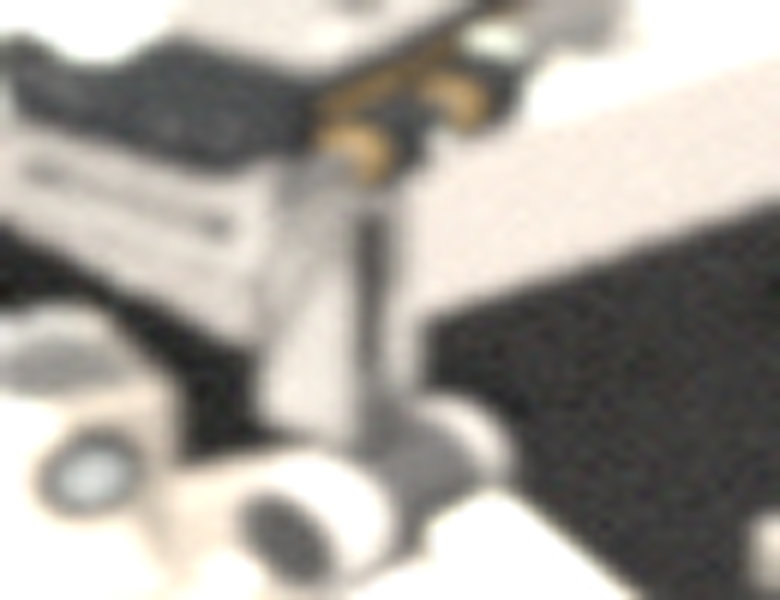

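Emit:
apply_moves(offset=[[0, 0, 0], [0, 0, 0], [-0.8, 0, 0], [0, 0, 0], [0, 0, 0], [0, 0, 0]], rotation=[[0, 0, 0], [0, 0, 0], [0, 0, 0], [0, 0, 0], [0, 0, 0], [0, 0, 0]], jaw=[190, 190, 190, 235, 235, 235])

```text
time: 9.8
position: [0.5702, -0.0742, 0.0789]
tcp_rot: [0.005, 0.582, 0.813, 0.008]
contact_force: [-1.0, 1.9, 4.8]
width: 0.0134
```

```bash

python3 -c "
from h import *
arm();go(ph([0,-.074,.079]),90-8.6)"
```

```text
theta 0.429 r 0.0852
t 9.8 pos [ 0.5702 -0.0742  0.0789] yaw 18.8 tilt [1.01 0.46] w 0.0134 F [-1.   1.9  4.8] q [-0.45  0.43  0.6   1.97 -0.34  0.82  0.67]
shift cm [-4.01 -8.29 -0.18]
turn z -62.6 (mod 180; +z turn is cw from above)
```

Emit:
apply_moves(offset=[[0.04, -1.0, 0], [0.0, -1.0, 0], [0.0, -1.0, 0], [0.0, -1.0, 0], [0.0, -1.0, 0]], rotation=[[0, 0, -7], [0, 0, -7], [0, 0, -7], [0, 0, -7], [0, 0, -7]], jaw=[235, 235, 235, 235, 235])

```text
time: 10.3
position: [0.5287, -0.097, 0.0787]
tcp_rot: [0.006, 0.299, 0.954, 0.008]
contact_force: [-4.8, 4.1, 9.2]
width: 0.0138
```

```bash

python3 -c "
from h import *
arm();go(ph([0,-.074,.079]),90-8.6)"
```

```text
theta 0.995 r 0.0846
t 10.3 pos [ 0.5287 -0.097   0.0787] yaw 55.2 tilt [0.97 0.63] w 0.0138 F [-4.8  4.1  9.2] q [-0.31  0.35  0.46  2.04 -0.23  0.78  1.25]
shift cm [-0.42 -4.81 -0.11]
turn z -26.2 (mod 180; +z turn is cw from above)
```

Emit:
apply_moves(offset=[[0.13, -0.9, -0.15], [0.11, -0.9, -0.1], [0.08, -0.9, 0], [0.05, -0.9, 0], [0.03, -0.9, 0]], rotation=[[0, 0, -4], [0, 0, -4], [0, 0, -4], [0, 0, -4], [0, 0, -4]], jaw=[235, 235, 235, 235, 235])

```text
time: 10.8
position: [0.505, -0.1355, 0.0795]
tcp_rot: [0.008, 0.12, 0.993, 0.006]
contact_force: [0.7, 1.8, 2.3]
width: 0.013
```

```bash

python3 -c "
from h import *
arm();go(ph([0,-.074,.079]),90-8.6)"
```

```text
theta 1.532 r 0.0857
t 10.8 pos [ 0.505  -0.1355  0.0795] yaw 76.3 tilt [1.04 0.6 ] w 0.013 F [0.7 1.8 2.3] q [-0.18  0.31  0.39  2.07 -0.19  0.77  1.66]
shift cm [-0.05 -0.33  0.04]
turn z -5.1 (mod 180; +z turn is cw from above)
```

Almost home; push a bit further to the stop, then look.

Emit:
apply_moves(offset=[[0, -0.4, 0], [0, -0.3, 0], [0, 0, 0], [0, 0, 0]], rotation=[[0, 0, -3], [0, 0, -2], [0, 0, 0], [0, 0, 0]], jaw=[235, 235, 235, 235])

```text
time: 11.2
position: [0.5048, -0.1378, 0.0794]
tcp_rot: [0.009, 0.072, 0.997, 0.009]
contact_force: [-2.1, -1.7, 2.0]
width: 0.0134
```

```bash

python3 -c "
from h import *
arm();go(ph([0,-.074,.079]),90-8.6);sv('s13c.png',290,170,90,70,8,8,1.3)"
```

```text
theta 1.559 r 0.0854
t 11.2 pos [ 0.5048 -0.1378  0.0794] yaw 81.8 tilt [1.1  0.92] w 0.0134 F [-2.1 -1.7  2. ] q [-0.15  0.31  0.37  2.07 -0.19  0.77  1.76]
shift cm [-0.01 -0.1   0.04]
turn z 0.4 (mod 180; +z turn is cw from above)
[ 0.5047 -0.1379  0.0794] 0.014 [-0.5  1.7  2. ]
-0.5 [444. 467.] [461. 486.]
0.5 [426. 445.] [410. 426.]
```

View pics/s13c.png

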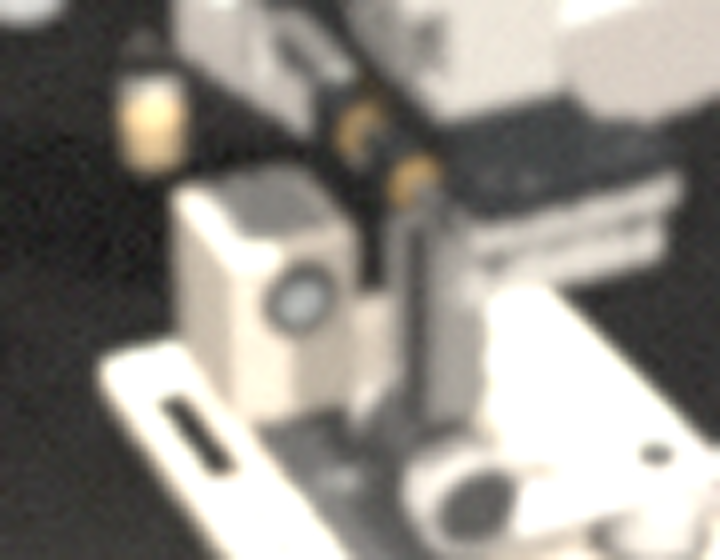

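Emit:
apply_moves(offset=[[0, 0, 0], [0, 0, 0], [0, 0, 0], [0, 0, 0], [0, 0, 0]], rotation=[[0, 0, 0], [0, 0, 0], [0, 0, 0], [0, 0, 0], [0, 0, 0]], jaw=[190, 190, 190, 190, 190], grip_force=3)

```text
time: 11.75
position: [0.5048, -0.1385, 0.0793]
tcp_rot: [0.009, 0.073, 0.997, 0.008]
contact_force: [0.4, 0.5, -0.6]
width: 0.0236
```

Emit:
apply_moves(offset=[[0, 0, 0], [0, 0, 0], [0, 0, 0]], rotation=[[0, 0, 0], [0, 0, 0], [0, 0, 0]], jaw=[235, 235, 235], grip_force=3)

```text
time: 12.05
position: [0.5048, -0.1379, 0.0793]
tcp_rot: [0.009, 0.073, 0.997, 0.009]
contact_force: [-0.2, 0.4, -0.1]
width: 0.0138
```

```bash

python3 -c "
from h import *
arm();go(ph([0,-.074,.079]),90-8.6)"
```

```text
theta 1.56 r 0.0853
t 12.05 pos [ 0.5048 -0.1379  0.0793] yaw 81.7 tilt [1.1  0.91] w 0.0138 F [-0.2  0.4 -0.1] q [-0.15  0.31  0.37  2.07 -0.19  0.77  1.76]
shift cm [ 0.   -0.1   0.03]
turn z 0.3 (mod 180; +z turn is cw from above)
```

Emit:
apply_moves(offset=[[0, 0, 0], [0, 0, 0], [0, 0, -2.5], [0, 0, -2], [0, 0, 0], [0, 0, 0], [0, 0, 0], [0, 0, 0], [0, 0, 0], [0, 0, 0]], rotation=[[0, 0, 0], [0, 0, 0], [0, 0, 0], [0, 0, 0], [0, 0, 8.2], [0, 0, 8.2], [0, 0, 8.2], [0, 0, 8.2], [0, 0, 8.2], [0, 0, 8.2]], jaw=[165, 165, 165, 165, 165, 165, 165, 165, 165, 165])

```text
time: 13.05
position: [0.5035, -0.1406, 0.1264]
tcp_rot: [0.005, 0.495, 0.869, 0.011]
contact_force: [0.6, 0.9, 0.1]
width: 0.0331
```

Emit:
apply_moves(offset=[[0, 0, 0], [0, 0, 0], [0, 0, 0], [0, 0, 0], [0, 0, 0]], rotation=[[0, 0, 8.2], [0, 0, 8.2], [0, 0, 8.2], [0, 0, 8.2], [0, 0, 8.2]], jaw=[165, 165, 165, 165, 165])

```text
time: 13.55
position: [0.5033, -0.1413, 0.1266]
tcp_rot: [0.001, 0.778, 0.628, 0.012]
contact_force: [-0.3, -0.1, -0.4]
width: 0.0332
```

```bash

python3 -c "
from h import *
go([.5048,-.1379,.080],-8.6);sv('s14c.png',290,140,90,80,8,7,1.3)
s=env.read_state();R=q2R(s['tcp_rot']);
# tilt correction rotvec tool frame
z=R.T@[0,0,-1];print('tilt rotvec deg',np.degrees(np.cross([0,0,1],z)).round(2))
"
```

```text
t 13.55 pos [ 0.5033 -0.1413  0.1266] yaw -12.2 tilt [1.16 0.81] w 0.0332 F [-0.3 -0.1 -0.4] q [-0.43  0.28  0.71  2.05 -0.26  0.88  0.21]
shift cm [ 0.28 -0.    4.67]
turn z -3.6 (mod 180; +z turn is cw from above)
[ 0.5033 -0.1413  0.1265] 0.0331 [-0.3  0.9 -0.2]
-0.5 [395. 523.] [361. 529.]
0.5 [485. 505.] [518. 499.]
tilt rotvec deg [ 0.95 -1.05  0.  ]
```

View pics/s14c.png

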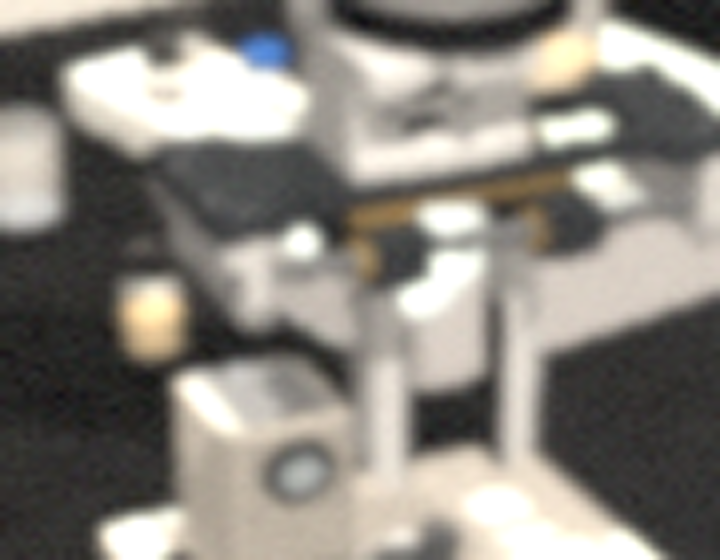

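Emit:
apply_moves(offset=[[0.28, 0, 0], [0, 0, 2.0], [0, 0, 2.0], [0, 0, 0.6], [0, 0, 0], [0, 0, 0], [0, 0, 0], [0, 0, 0], [0, 0, 0]], rotation=[[1, -1, -3.6], [0, 0, 0], [0, 0, 0], [0, 0, 0], [0, 0, 0], [0, 0, 0], [0, 0, 0], [0, 0, 0], [0, 0, 0]], jaw=[165, 165, 165, 165, 235, 235, 235, 235, 235])

```text
time: 14.5
position: [0.5047, -0.1371, 0.0811]
tcp_rot: [-0.001, 0.748, 0.663, -0.002]
contact_force: [0.2, -0.1, -4.9]
width: 0.0136
```

```bash

python3 -c "
from h import *
arm();go(ph([0,-.074,.08]),-8.6);sv('s15c.png',290,140,90,80,8,7,1.3)
s=env.read_state();R=q2R(s['tcp_rot']);
# tilt correction rotvec tool frame
z=R.T@[0,0,-1];print('tilt rotvec deg',np.degrees(np.cross([0,0,1],z)).round(2))
"
```

```text
theta 1.551 r 0.0856
t 14.5 pos [ 0.5047 -0.1371  0.0811] yaw -6.9 tilt [-0.27 -0.12] w 0.0136 F [ 0.2 -0.1 -4.9] q [-0.39  0.36  0.65  2.07 -0.3   0.81  0.32]
shift cm [-0.17  0.02  0.11]
turn z 1.7 (mod 180; +z turn is cw from above)
[ 0.5047 -0.1371  0.0811] 0.0136 [-2.5  0.4 -1.3]
-0.5 [417. 608.] [386. 616.]
0.5 [451. 600.] [481. 592.]
tilt rotvec deg [-0.25  0.15  0.  ]
```

View pics/s15c.png

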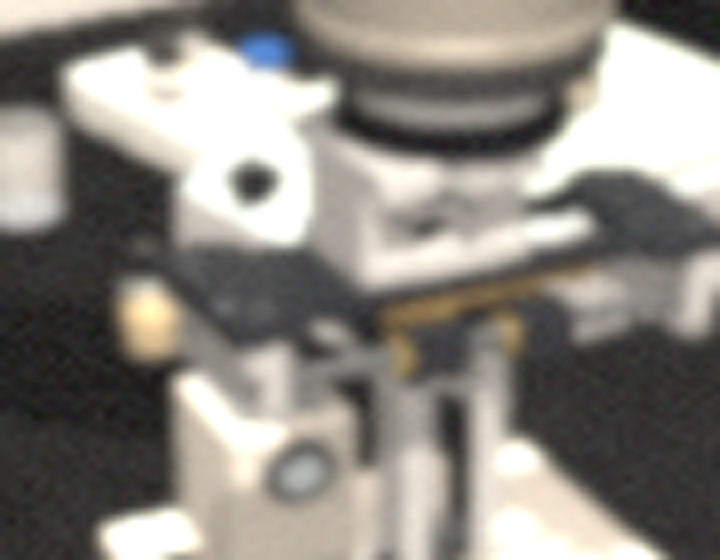

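Emit:
apply_moves(offset=[[0, 0, 0], [0, 0, 0], [0, 0, -3], [0, 0, -4], [0, 0, -3], [4, 0, 0], [4, 0, 0], [4, 0, 0], [4, 0, 0], [4, 0, 0]], rotation=[[0, 0, 0], [0, 0, 0], [0, 0, 0], [0, 0, 0], [0, 0, 0], [0, 0, -6.5], [0, 0, 0], [0, 0, 0], [0, 0, 0], [0, 0, 0]], jaw=[165, 165, 165, 165, 130, 130, 130, 130, 130, 130])

```text
time: 15.55
position: [0.5151, 0.0631, 0.1889]
tcp_rot: [0.003, 0.712, 0.703, 0.001]
contact_force: [1.1, -0.0, 0.6]
width: 0.0459
```

Emit:
apply_moves(offset=[[4, 0, 0], [4, 0, 0], [4, 0, 0], [4, 0, 0], [4, 0, 0]], rotation=[[0, 0, 0], [0, 0, 0], [0, 0, 0], [0, 0, 0], [0, 0, 0]], jaw=[130, 130, 130, 130, 130])

```text
time: 16.05
position: [0.5182, 0.2725, 0.1912]
tcp_rot: [0.003, 0.712, 0.702, 0.005]
contact_force: [0.4, 0.2, -0.0]
width: 0.0462
```

```bash

cat >> h.py <<'E'
def tilt():
    s=env.read_state();R=q2R(s['tcp_rot']);z=R.T@[0,0,-1];print('tilt rotvec deg',np.degrees(np.cross([0,0,1],z)).round(2))
E
python3 -c "
from h import *
go([.497,.318,.1],0);tilt();snap('top','t5.png');crop('t5.png',300,165,90,75,8,'t5c.png')
sv('s16c.png',220,90,110,110,6,5.4,1.3)
"
```

```text
t 16.05 pos [0.5182 0.2725 0.1912] yaw -0.7 tilt [0.62 0.11] w 0.0462 F [ 0.4  0.2 -0. ] q [-1.    0.29  0.49  1.83 -0.15  1.05 -0.46]
shift cm [ 4.51 -2.28  9.1 ]
turn z -0.7 (mod 180; +z turn is cw from above)
tilt rotvec deg [ 0.62 -0.12  0.  ]
[0.5173 0.2768 0.1906] 0.046 [-0.6 -0.4 -0.4]
-0.5 [311. 284.] [292. 288.]
0.5 [383. 268.] [402. 264.]
```

View pics/t5c.png

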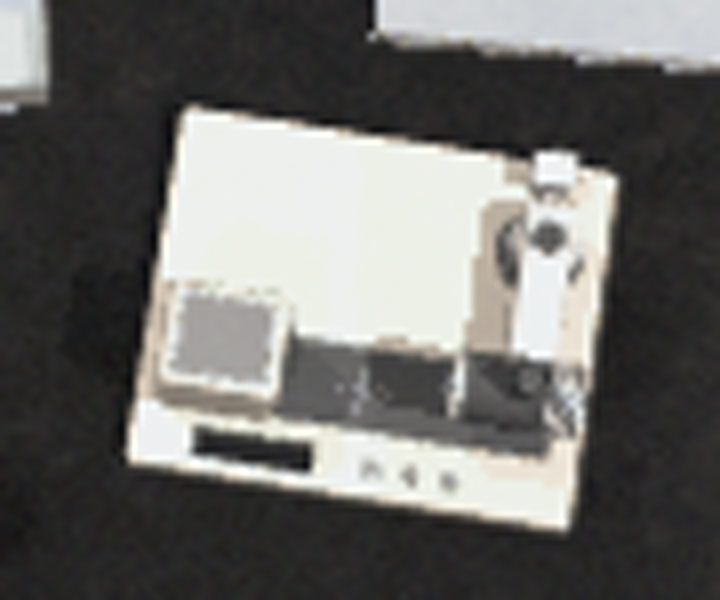

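View pics/s16c.png

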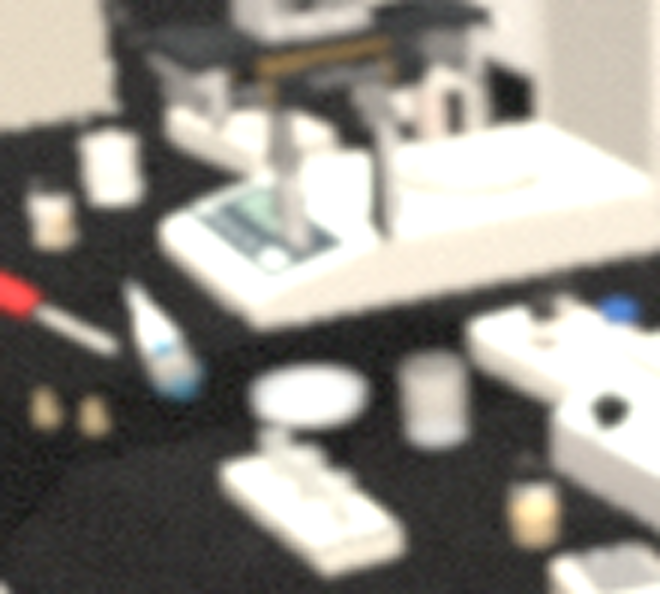

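Emit:
apply_moves(offset=[[4.2, -2.1, 0], [0, 0, 3], [0, 0, 4], [0, 0, 4], [0, 0, 1], [0, 0, 0]], rotation=[[0.6, 0, -0.7], [0, 0, 0], [0, 0, 0], [0, 0, 0], [0, 0, 0], [0, 0, 0]], jaw=[145, 145, 145, 145, 145, 145])

```text
time: 16.75
position: [0.5001, 0.32, 0.0698]
tcp_rot: [-0.0, 0.704, 0.71, 0.004]
contact_force: [-0.3, -0.0, 0.2]
width: 0.0407
```

```bash

python3 -c "
from h import *
go([.497,.318,.05],0);tilt()
sv('s17c.png',240,150,60,50,13,12,1.1)
x=lambda p:((proj('side',p)-[240,150]+.5)*[13,12]-.5).round()
s=env.read_state();R=q2R(s['tcp_rot'])
for dz in(0,.022):
  for d in(-1,1): print(dz,x(s['position']+[0,0,dz]+R[:,1]*d*(s['width']/2+.006)))
print(x([.497,.318,.052]))
"
```

```text
t 16.75 pos [0.5001 0.32   0.0698] yaw 0.5 tilt [0.3  0.36] w 0.0407 F [-0.3 -0.   0.2] q [-1.    0.44  0.42  1.92 -0.24  0.82 -0.45]
shift cm [-0.21 -0.32  1.98]
turn z 0.5 (mod 180; +z turn is cw from above)
tilt rotvec deg [ 0.31 -0.36  0.  ]
[0.5003 0.3201 0.0705] 0.0402 [-0.1 -0.9  0.3]
-0.5 [335. 245.] [297. 256.]
0.5 [464. 212.] [502. 202.]
0 [316. 251.]
0 [483. 207.]
0.022 [309. 185.]
0.022 [477. 142.]
[398. 288.]
```

View pics/s17c.png

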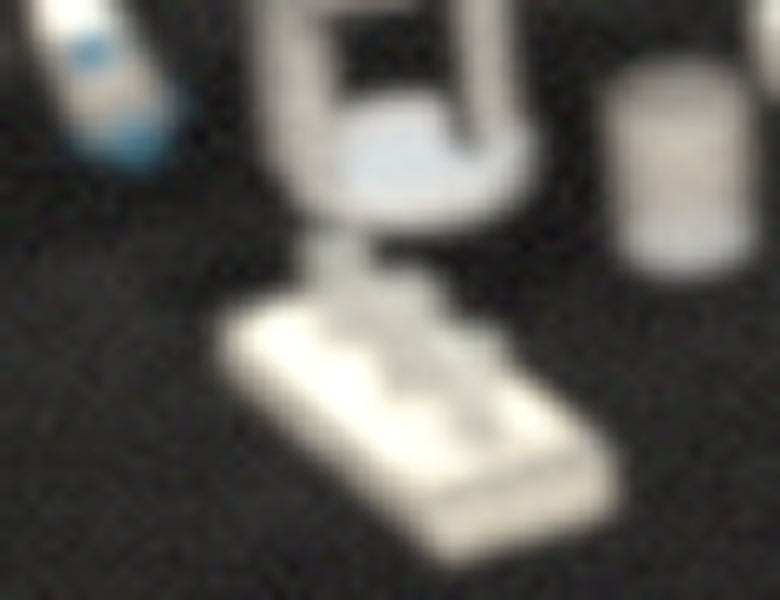

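Emit:
apply_moves(offset=[[-0.2, -0.3, 0], [0, 0, 2], [0, 0, 2], [0, 0, 1.4], [0, 0, 0], [0, 0, 0]], rotation=[[0.3, -0.4, 0.5], [0, 0, 0], [0, 0, 0], [0, 0, 0], [0, 0, 0], [0, 0, 0]], jaw=[145, 145, 145, 145, 145, 145])

```text
time: 17.4
position: [0.5025, 0.3211, 0.0249]
tcp_rot: [0.0, 0.708, 0.706, 0.006]
contact_force: [0.4, -0.3, 0.1]
width: 0.0405
```

```bash

python3 -c "
from h import *
go([.497,.318,.006],0);tilt()
sv('s18c.png',240,150,60,50,13,12,1.1)
"
```

```text
t 17.4 pos [0.5025 0.3211 0.0249] yaw -0.2 tilt [0.52 0.45] w 0.0405 F [ 0.4 -0.3  0.1] q [-0.98  0.51  0.39  1.94 -0.28  0.73 -0.43]
shift cm [-0.32 -0.56  1.89]
turn z -0.2 (mod 180; +z turn is cw from above)
tilt rotvec deg [ 0.52 -0.45  0.  ]
[0.5025 0.3212 0.025 ] 0.0406 [0.3 0.1 0. ]
-0.5 [354. 375.] [315. 385.]
0.5 [482. 340.] [519. 330.]
```

View pics/s18c.png

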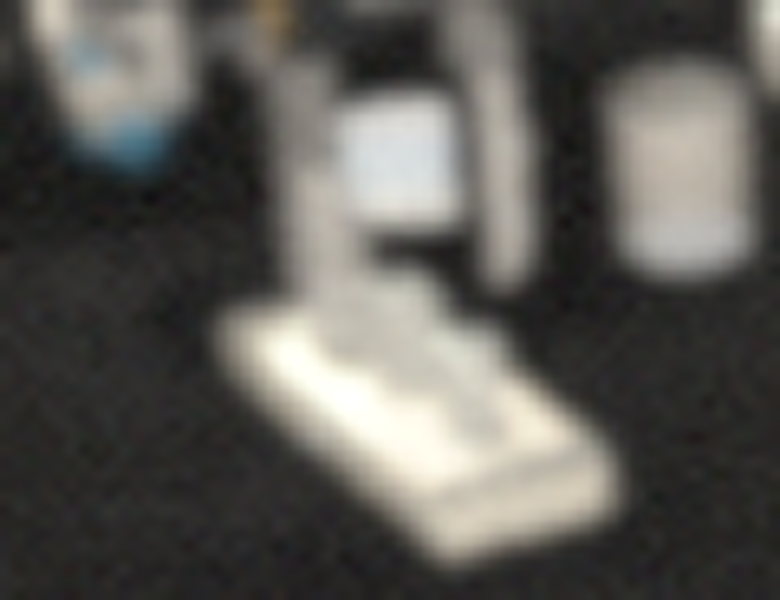

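Emit:
apply_moves(offset=[[-0.3, -0.55, 0], [0, 0, 0.7], [0, 0, 0.6], [0, 0, 0]], rotation=[[0.5, -0.5, 0], [0, 0, 0], [0, 0, 0], [0, 0, 0]], jaw=[145, 145, 145, 145])

```text
time: 17.85
position: [0.4972, 0.3187, 0.013]
tcp_rot: [0.0, 0.708, 0.706, 0.001]
contact_force: [-0.1, 0.3, -0.0]
width: 0.0404
```

```bash

python3 -c "
from h import *
go([.497,.318,.006],0);tilt()
sv('s19c.png',240,150,60,50,13,12,1.1)
"
```

```text
t 17.85 pos [0.4972 0.3187 0.013 ] yaw -0.2 tilt [0.09 0.03] w 0.0404 F [-0.1  0.3 -0. ] q [-0.98  0.52  0.38  1.95 -0.29  0.72 -0.43]
shift cm [-0.07 -0.02  0.7 ]
turn z -0.2 (mod 180; +z turn is cw from above)
tilt rotvec deg [ 0.09 -0.03  0.  ]
[0.4974 0.3188 0.0133] 0.0405 [0.4 0.3 0.7]
-0.5 [345. 415.] [307. 425.]
0.5 [472. 380.] [510. 370.]
```

View pics/s19c.png

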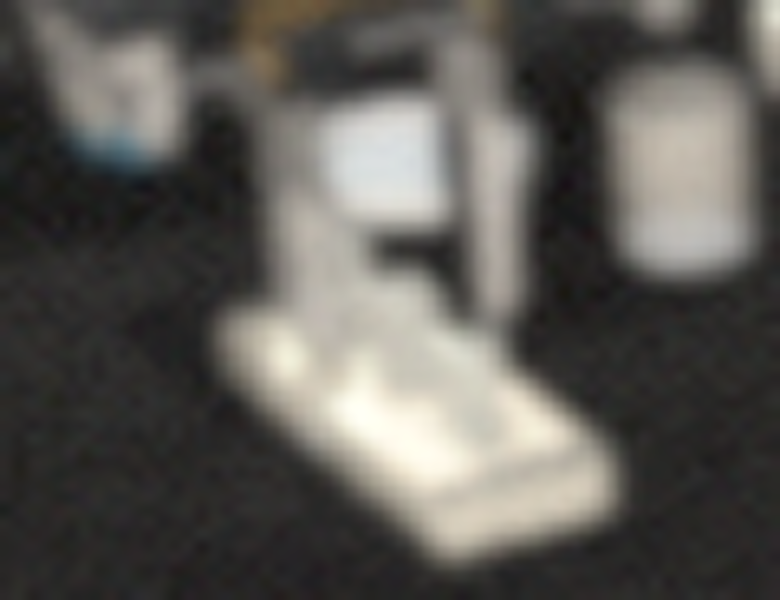

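Emit:
apply_moves(offset=[[0, 0, 0.4], [0, 0, 0], [0, 0, 0], [0, 0, 0], [0, 0, 0], [0, 0, 0]], rotation=[[0, 0, 0], [0, 0, 0], [0, 0, 0], [0, 0, 0], [0, 0, 0], [0, 0, 0]], jaw=[145, 240, 240, 240, 240, 240], grip_force=8)

```text
time: 18.5
position: [0.4976, 0.3187, 0.009]
tcp_rot: [0.0, 0.708, 0.706, 0.001]
contact_force: [-0.7, -0.4, -0.0]
width: 0.0124
```

```bash

python3 -c "
from h import *
go([.497,.318,.0665],0);tilt()
sv('s20c.png',240,150,60,50,13,12,1.1)
"
```

```text
t 18.5 pos [0.4976 0.3187 0.009 ] yaw -0.2 tilt [0.1  0.03] w 0.0124 F [-0.7 -0.4 -0. ] q [-0.97  0.53  0.38  1.95 -0.29  0.71 -0.42]
shift cm [-0.07 -0.05 -5.75]
turn z -0.2 (mod 180; +z turn is cw from above)
tilt rotvec deg [ 0.1  -0.03  0.  ]
[0.4977 0.3187 0.009 ] 0.0124 [-0.3 -0.6  0.6]
-0.5 [392. 415.] [354. 425.]
0.5 [431. 404.] [468. 394.]
```

View pics/s20c.png

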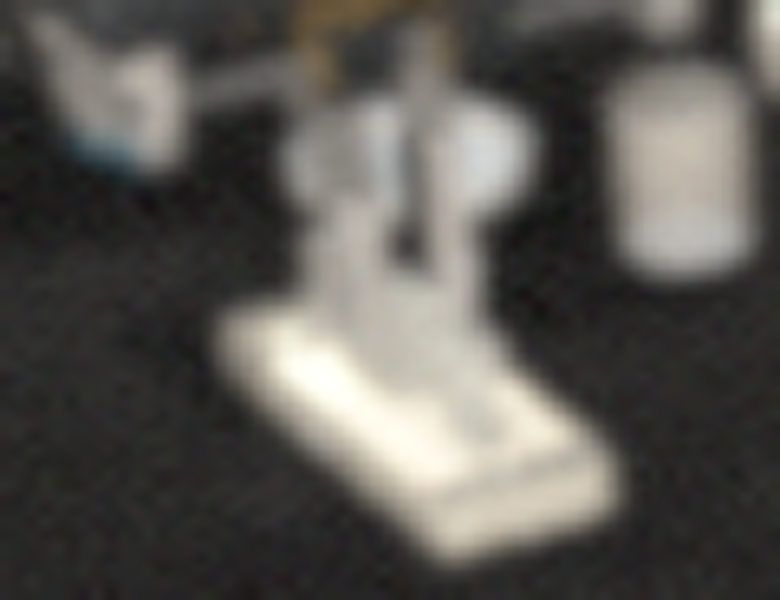

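Emit:
apply_moves(offset=[[0, 0, -0.5], [0, 0, -1], [0, 0, -1], [0, 0, -1], [0, 0, -1.5], [0, 0, -2], [0, 0, 0], [0, 0, 0], [0, 0, 0]], rotation=[[0, 0, 0], [0, 0, 0], [0, 0, 0], [0, 0, 0], [0, 0, 0], [0, 0, 0], [0, 0, 0], [0, 0, 0], [0, 0, 0]], jaw=[240, 240, 240, 240, 240, 240, 240, 240, 240])

```text
time: 19.45
position: [0.4981, 0.3191, 0.0867]
tcp_rot: [0.0, 0.709, 0.706, 0.002]
contact_force: [-0.1, 0.0, 0.3]
width: 0.0123
```

```bash

python3 -c "
from h import *
go([.497,.318,.16],0);tilt()
sv('s21c.png',240,130,60,60,13,10,1.1)
"
```

```text
t 19.45 pos [0.4981 0.3191 0.0867] yaw -0.2 tilt [0.23 0.17] w 0.0123 F [-0.1  0.   0.3] q [-1.02  0.42  0.43  1.91 -0.23  0.85 -0.47]
shift cm [-0.09 -0.08 -7.33]
turn z -0.2 (mod 180; +z turn is cw from above)
tilt rotvec deg [ 0.23 -0.17  0.  ]
[0.4979 0.319  0.0865] 0.0124 [ 0.8 -0.2 -0.2]
-0.5 [369. 358.] [330. 366.]
0.5 [410. 350.] [448. 342.]
```

View pics/s21c.png

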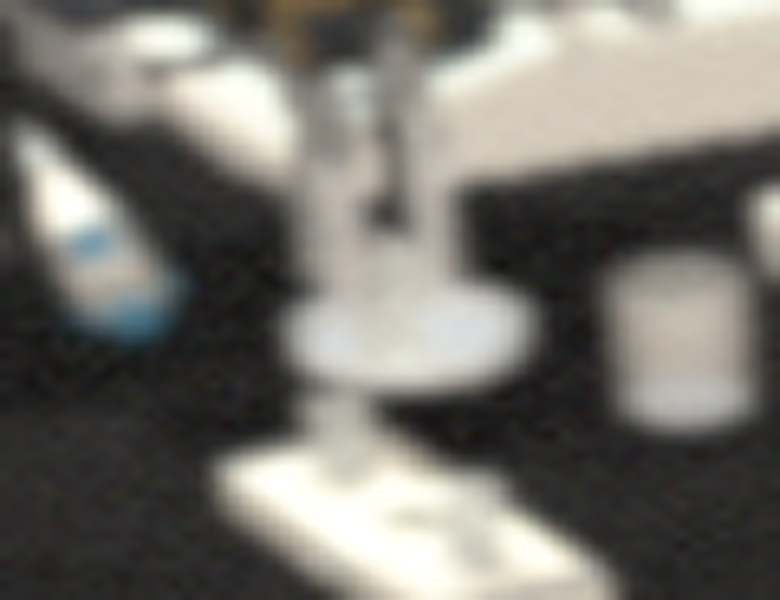

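Emit:
apply_moves(offset=[[0, 0, -3], [0, 0, -3], [0, 0, -2], [0, 0, 0], [-3, 0, 0], [-4, 0, 0], [-4, 0, 0], [-4, 0, 0], [-4, 0, 0], [-3, 0, 0]], rotation=[[0, 0, 0], [0, 0, 0], [0, 0, 0], [0, 0, 0], [0, 0, 0], [0, 0, 0], [0, 0, 0], [0, 0, 0], [0, 0, 0], [0, 0, 0]], jaw=[240, 240, 240, 240, 240, 240, 240, 240, 240, 240])

```text
time: 20.5
position: [0.4919, 0.094, 0.1593]
tcp_rot: [-0.0, 0.705, 0.709, -0.005]
contact_force: [0.8, -0.5, -0.4]
width: 0.0125
```

```bash

python3 -c "
from h import *
go([.516,-.0647,.165],-8.6);tilt()"
```

```text
t 20.5 pos [0.4919 0.094  0.1593] yaw 0.3 tilt [-0.39 -0.36] w 0.0125 F [ 0.8 -0.5 -0.4] q [-0.82  0.19  0.57  2.04 -0.12  0.96 -0.19]
shift cm [-15.89   2.33  -0.49]
turn z 8.9 (mod 180; +z turn is cw from above)
tilt rotvec deg [-0.39  0.36  0.  ]
```

Emit:
apply_moves(offset=[[-3, 0.5, 0], [-4, 0.5, 0], [-4, 0.5, 0], [-3, 0.5, 0], [-1.5, 0.3, 0], [0, 0, 0], [0, 0, 0], [0, 0, 0]], rotation=[[0, 0, 0], [0, 0, 0], [0, 0, 0], [0, 0, 0], [0, 0, 0], [0, 0, 4.5], [-0.3, 0.3, 4.5], [0, 0, 0]], jaw=[240, 240, 240, 240, 240, 240, 240, 240])

```text
time: 21.3
position: [0.51, -0.0736, 0.1513]
tcp_rot: [-0.001, 0.763, 0.647, -0.006]
contact_force: [-0.3, 1.1, -0.4]
width: 0.0127
```

```bash

python3 -c "
from h import *
go([.516,-.0647,.11],-8.6);tilt()
snap('top','t7.png');crop('t7.png',222,200,60,36,13,'t7r.png')
sv('s22c.png',290,130,90,90,7,6.5,1.3)"
```

```text
t 21.3 pos [ 0.51   -0.0736  0.1513] yaw -9.4 tilt [-0.66 -0.37] w 0.0127 F [-0.3  1.1 -0.4] q [-0.58  0.24  0.69  2.02 -0.18  0.95  0.04]
shift cm [1.01 0.49 4.12]
turn z -0.8 (mod 180; +z turn is cw from above)
tilt rotvec deg [-0.59  0.47  0.  ]
[ 0.5102 -0.073   0.1516] 0.0124 [-0.2  0.  -0.8]
-0.5 [287. 420.] [260. 425.]
0.5 [315. 414.] [342. 408.]
```

View pics/t7r.png

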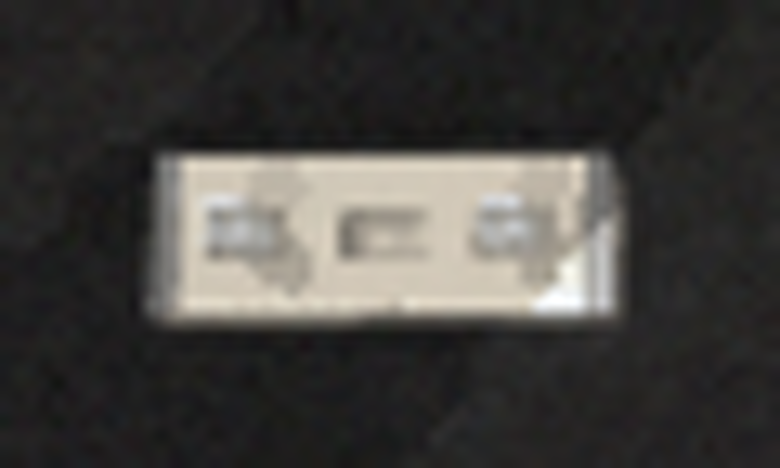

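View pics/s22c.png

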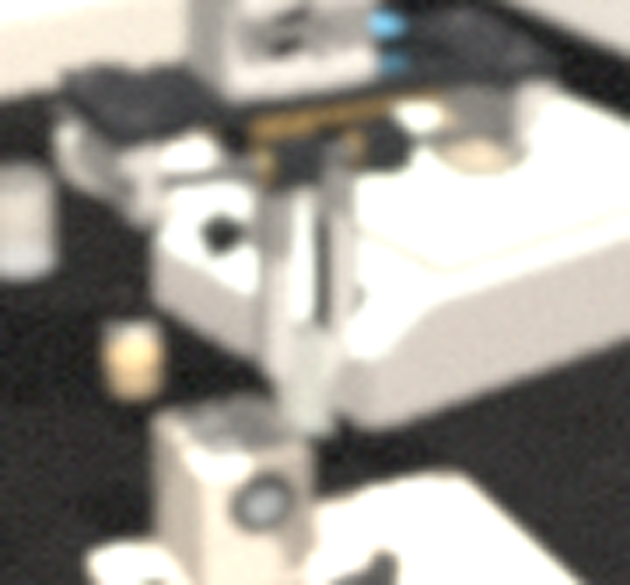

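Emit:
apply_moves(offset=[[1.0, 0.5, 0], [0, 0, 1.5], [0, 0, 1.5], [0, 0, 1], [0, 0, 0]], rotation=[[-0.6, 0.5, -0.8], [0, 0, 0], [0, 0, 0], [0, 0, 0], [0, 0, 0]], jaw=[240, 240, 240, 240, 240])

```text
time: 21.9
position: [0.5188, -0.0594, 0.1095]
tcp_rot: [-0.0, 0.752, 0.659, 0.002]
contact_force: [-0.7, -0.2, -0.7]
width: 0.0124
```

```bash

python3 -c "
from h import *
go([.516,-.0647,.0665],-8.6);tilt()"
```

```text
t 21.9 pos [ 0.5188 -0.0594  0.1095] yaw -7.5 tilt [0.17 0.15] w 0.0124 F [-0.7 -0.2 -0.7] q [-0.55  0.31  0.65  2.05 -0.25  0.86  0.11]
shift cm [-0.58 -0.22  4.29]
turn z 1.1 (mod 180; +z turn is cw from above)
tilt rotvec deg [ 0.14 -0.18  0.  ]
```

Emit:
apply_moves(offset=[[-0.5, -0.2, 0], [0, 0, 1], [0, 0, 1], [0, 0, 0]], rotation=[[0.1, -0.2, 1], [0, 0, 0], [0, 0, 0], [0, 0, 0]], jaw=[240, 240, 240, 240])

```text
time: 22.3
position: [0.5169, -0.064, 0.0889]
tcp_rot: [0.001, 0.757, 0.653, 0.001]
contact_force: [0.1, 0.6, 0.5]
width: 0.0125
```

```bash

python3 -c "
from h import *
go([.516,-.0647,.0665],-8.6);tilt();sv('s23c.png',290,150,90,80,8,7,1.3)"
```

```text
t 22.3 pos [ 0.5169 -0.064   0.0889] yaw -8.5 tilt [ 0.13 -0.02] w 0.0125 F [0.1 0.6 0.5] q [-0.53  0.34  0.64  2.07 -0.28  0.81  0.13]
shift cm [-0.08 -0.08  2.24]
turn z 0.1 (mod 180; +z turn is cw from above)
tilt rotvec deg [ 0.13  0.   -0.  ]
[ 0.5171 -0.0641  0.0894] 0.0125 [0.5 0.1 0.1]
-0.5 [330. 427.] [300. 434.]
0.5 [361. 421.] [391. 414.]
```

View pics/s23c.png

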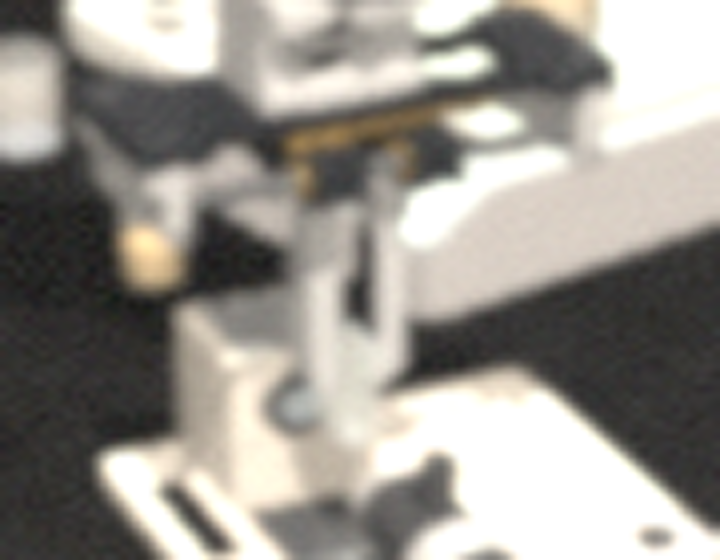

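Good alignment; lower the last 22 mm with the small correction.

Emit:
apply_moves(offset=[[-0.15, -0.12, 0.8], [0, 0, 0.8], [0, 0, 0.6], [0, 0, 0], [0, 0, 0]], rotation=[[0.1, 0, 0], [0, 0, 0], [0, 0, 0], [0, 0, 0], [0, 0, 0]], jaw=[240, 240, 240, 240, 240])

```text
time: 22.85
position: [0.5157, -0.0657, 0.0655]
tcp_rot: [0.0, 0.758, 0.653, 0.0]
contact_force: [-0.9, 0.4, 0.2]
width: 0.0127
```

```bash

python3 -c "
from h import *
go([.516,-.0647,.0665],-8.6);tilt();sv('s24c.png',300,165,70,65,10,9,1.2)
x=lambda p:((proj('side',p)-[300,165]+.5)*[10,9]-.5).round()
for l in([0,0,.078],[0,0,.0645],[0,0,.1095],[0,0,.087]): print(l,x(ph(l)))
print(env.read_state()['qd'].round(3))"
```

```text
t 22.85 pos [ 0.5157 -0.0657  0.0655] yaw -8.5 tilt [ 0.04 -0.01] w 0.0127 F [-0.9  0.4  0.2] q [-0.51  0.38  0.62  2.09 -0.31  0.77  0.16]
shift cm [ 0.1   0.01 -0.1 ]
turn z 0.1 (mod 180; +z turn is cw from above)
tilt rotvec deg [ 0.04  0.   -0.  ]
[ 0.5157 -0.0657  0.0655] 0.0125 [-0.4  0.2 -0.2]
-0.5 [312. 480.] [275. 488.]
0.5 [350. 471.] [387. 462.]
[0, 0, 0.078] [331. 443.]
[0, 0, 0.0645] [331. 478.]
[0, 0, 0.1095] [332. 361.]
[0, 0, 0.087] [332. 420.]
[-0.002 -0.006  0.001 -0.002 -0.001  0.001 -0.001]
```

View pics/s24c.png

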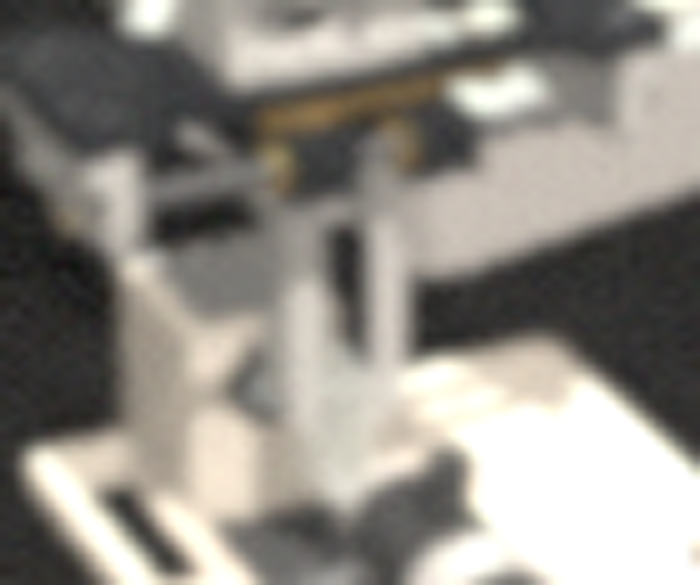

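```bash

python3 -c "
from h import *
x=lambda p:((proj('side',p)-[300,165]+.5)*[10,9]-.5).round()
for l in([-.006,-.011,.0635],[.006,-.011,.0635],[-.006,-.011,.1085],[.006,-.011,.1085],[-.006,.011,.0635],[.006,.011,.0635],[0,-.074,.12],[0,-.074,.095]): print(l,x(ph(l)))
sv('s25c.png',322,190,32,38,22,15,1.3)
y=lambda p:((proj('side',p)-[322,190]+.5)*[22,15]-.5).round()
for l in([-.006,-.011,.0635],[.006,-.011,.0635],[-.006,-.011,.1085],[.006,-.011,.1085],[-.006,.011,.0635],[-.006,.011,.1085]): print(l,y(ph(l)))
"
```

```text
[-0.006, -0.011, 0.0635] [329. 502.]
[0.006, -0.011, 0.0635] [366. 493.]
[-0.006, -0.011, 0.1085] [329. 385.]
[0.006, -0.011, 0.1085] [367. 376.]
[-0.006, 0.011, 0.0635] [297. 468.]
[0.006, 0.011, 0.0635] [334. 459.]
[0, -0.074, 0.12] [449. 449.]
[0, -0.074, 0.095] [447. 517.]
[ 0.5159 -0.0656  0.0657] 0.0127 [ 0.4  0.5 -0.4]
-0.5 [202. 424.] [121. 438.]
0.5 [288. 408.] [368. 394.]
[-0.006, -0.011, 0.0635] [240. 462.]
[0.006, -0.011, 0.0635] [321. 447.]
[-0.006, -0.011, 0.1085] [241. 266.]
[0.006, -0.011, 0.1085] [324. 252.]
[-0.006, 0.011, 0.0635] [170. 405.]
[-0.006, 0.011, 0.1085] [170. 211.]
```

View pics/s25c.png

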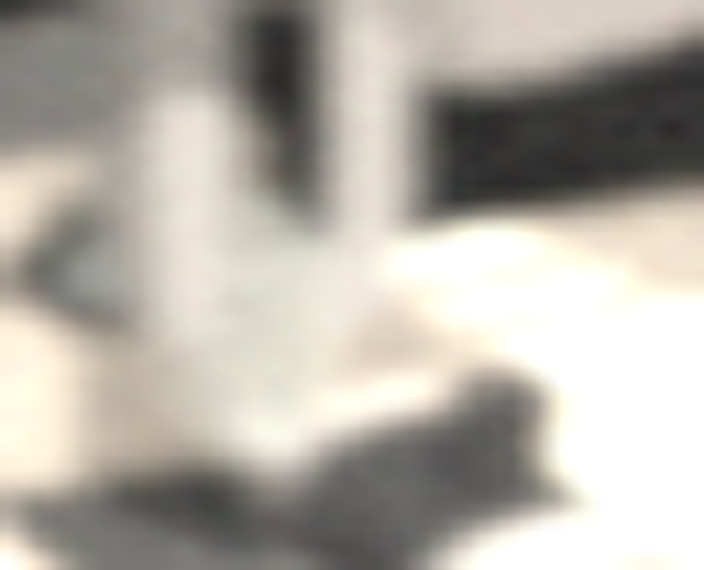

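Emit:
apply_moves(offset=[[0, 0, 0], [0, 0, 0], [0, 0, 0], [0, 0, 0]], rotation=[[0, 0, 0], [0, 0, 0], [0, 0, 0], [0, 0, 0]], jaw=[240, 240, 240, 240])

```text
time: 23.35
position: [0.5164, -0.0655, 0.0664]
tcp_rot: [0.001, 0.757, 0.653, 0.001]
contact_force: [0.5, -0.7, 0.4]
width: 0.0123
```

```bash

python3 -c "
from h import *
go([.516,-.0647,.0665],-8.6);print(env.read_state()['qd'].round(3));print(env.hand_in())"
```

```text
t 23.35 pos [ 0.5164 -0.0655  0.0664] yaw -8.5 tilt [0.14 0.02] w 0.0123 F [ 0.5 -0.7  0.4] q [-0.51  0.37  0.62  2.09 -0.31  0.77  0.16]
shift cm [ 0.07 -0.05 -0.01]
turn z 0.1 (mod 180; +z turn is cw from above)
[-0.    -0.001 -0.     0.     0.    -0.    -0.002]
the job is handed in; nothing more can be done
None
```

I swung the lamp arm home by its knob, lifted the long cell out of the middle rack pocket by its frosted sides, and handed in at 23.35 s holding it upright mid-path. The hand-in gave no verdict.

**Lamp arm:** After I let go, the knob rested within about 1 mm of its home position. My angle estimate was 1.55–1.56 rad. That relies on the camera fit, so it is close to the 1.54 limit. The top picture showed the arm square with the base.

**Cell position (last check):**
- The tool was within 1 mm of the target across and along the beam, and within 0.2° in tilt and turn.
- Finger opening was 12.3 mm, matching the 12.5 mm cell. Joint speeds were near zero and contact force was within sensor noise.
- The cell centre should be about 8–9 mm above the beam, so the beam passes through the lower half of the windows. The side picture matched the predicted cell outline to about a pixel.

**Other cells:** After the lift, the top picture showed the middle pocket empty and two narrow cells still in place. I did not take a separate last picture of the other bystanders.

**Disagreement found:** The reported TCP lies about 20 mm below where the fingertips actually are. The pictures showed this, and so did contact at the knob: a first try at closing on it missed. I set the later grasp heights to allow for it.

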